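Make up two door-handle sets

TASK

Make up the two door-handle sets from the brass parts in the stock tray. Lever set, in the wide tray: lay the long backplate flat in the narrower lane and the lever handle flat on its side in the wider lane. Knob set, in the narrow tray: lay the rose flat in the larger square cell, stand the knob upright with its neck down in the rose's hole, and lay the keyhole escutcheon flat in the smaller cell; set the polished parts down rather than dropping them, and leave the try square and the oil can where they are.

Things in the scene. Friction and masses are not known exactly. Their poses are not given: they have to be found in the camera images.
- backplate_mid (a point): The long brass backplate, lying flat: a 140 x 38 mm plate, 10 mm thick in all (an 8 mm base, then a 128 x 27 mm raised panel), with a lever collar, a keyhole and two screw holes; 0.26 kg. This point is its centre, 5 mm above its underside; x runs along its length, z up.
- lever_mid (a point): The brass lever handle, lying on its side: a flat grip bar 110 mm long, 20 mm wide and 18 mm high, with a round neck 18 mm across that stands out sideways, level with the bar, near one end; 0.22 kg. This point is the middle of the grip bar, 9 mm above its underside. x runs along the bar, the neck leaves it at x = -45 mm and reaches to y = +50 mm (so the whole lies between y = -10 and y = +50 mm); z up.
- knob_mid (a point): The round brass door knob, standing on its neck with the head up: 58 mm tall, head 50 mm across with a straight 12 mm band round its middle, neck end 24 mm across (bevelled 2 mm at the foot, 12 mm tall); 0.20 kg. This point is the middle of that band, 41 mm above the foot, on the axis; z up.
- rose_mid (a point): The round brass rose (the ring-shaped cover plate for the knob's neck), lying flat: 55 mm across below (47 mm across above 6 mm), 10 mm high, with a through hole of 34 mm; 0.09 kg. This point is on its axis, 5 mm above its underside; z up.
- escutcheon_mid (a point): The small brass keyhole escutcheon, a flat plate with straight sides and half-round ends, lying flat: 56 mm long, 34 mm wide, 7 mm thick; 0.06 kg. This point is its centre, 3.5 mm above its underside; x along its length, z up.
- wide_tray: The wide wooden kit tray, fixed on the bench, 186 mm along x by 212 mm along y outside, walls 8 mm thick and 30 mm high, floor 6 mm above its underside. A divider strip (6 mm thick, top 20 mm above the tray's underside) parts it into two lanes 170 mm long that run along its x: a narrower lane 80 mm wide centred at y = -58 mm and a wider lane 110 mm wide centred at y = +43 mm. Origin: centre of its underside (at bench height); z up.
- narrow_tray: The narrow wooden kit tray, fixed on the bench, 124 mm along x by 214 mm along y outside, walls 8 mm thick and 30 mm high, floor 6 mm above its underside. A divider strip (6 mm thick, top 20 mm high) parts it into a larger square cell, 108 x 108 mm, centred at x = 0, y = -45 mm, and a smaller cell, 108 mm along x by 84 mm along y, centred at x = 0, y = +57 mm. Origin: centre of its underside; z up.
- stock_tray: The big undivided wooden stock tray lined with paper, fixed on the bench, in which the five brass parts lie at the start: 236 mm along x by 316 mm along y outside, walls 8 mm thick and 30 mm high, floor 6 mm above its underside. The three small parts lie in a row along its y, about 90 mm apart, on its -x side; the two long ones end to end along y beside them on the +x side. Origin: centre of its underside; z up.
- try_square_mid (a point): A steel engineer's try square lying on the bench (stock 75 x 20 x 14 mm, blade about 100 mm long), to be left alone. This point is the middle of its stock, 7 mm up.
- oil_can_mid (a point): A small green oil can with a thin bent spout, 62 mm across, 120 mm tall, standing on the bench, to be left alone. This point is on its axis 30 mm up.
Not all that is in view belongs to the job. Leave any white look-alike of the part that bears backplate_mid alone. Leave any blue look-alike of the part that bears lever_mid alone.

How it is judged:
By the outcome, as a careful person would: the job done as asked, in the order asked, and still so for the second after the job is handed in, with the robot touching nothing.
It also fails if it takes over 128 s, if anything falls off the work surface, if the arm or the gripper's body presses on something with over 40 N, if the wrist force passes 120 N, or if a joint passes its speed limit or range.

ROBOT

A 7-joint arm with a two-finger parallel gripper is mounted at the origin on the work surface. World frame = base frame: x ahead of the robot, y to its left, z up, the work surface at z = 0. Lengths are in mm, angles in rad, forces in N, time in s.
With the tool pointing down it reaches from about 375 to 925 mm from the base axis. Payload 3.1 kg.
Tool frame: the origin (TCP) lies at the very end of the fingers, on their centre line; the grasp point (between the pads) lies robot.tcp_to_grasp behind it (robot.tcp_to_grasp is the distance from the TCP to the grasp point, in mm); z points along the fingers, x is the direction in which the jaws open and shut, and the axes are right-handed (so a half turn about z gives the same grasp; the last joint's range is limited). The gripper opens to 85 mm and grips with 20 to 120 N. Pads are 22 mm wide; open, the fingers measure 114 mm over their backs; the gripper's body (76 mm by 85 mm) begins 54 mm behind the grasp point. The pads swing forward as they close: fully open they stand 13 mm farther back than shut.
Start: joints at [1.048, 0.383, 0.044, 1.598, -0.018, 1.161, -0.05], TCP at [267.909, -592.223, 231.269] pointing down, gripper open.
Joint ranges: [-2.61, 2.61], [-0.41, 2.15], [-1.48, 1.57], [0, 2.5], [-1.57, 4.71], [0.05, 1.97], [-2.85, 2.85]. Speed limits (rad/s): [2.79, 2.79, 3.14, 3.14, 3.14, 3.14, 3.14].

INTERFACE

Orientations are given as a unit quaternion [w, x, y, z].
In Python, from bench import monitor, eyes, hand_in, robot gives the robot as it stands.
- The arm moves only by the tool step_arm, never from a script. Its argument "increments" is a list of rows, each a list of 7 numbers: the shift along the tool's x, y, z in m, then the turn, a rotation vector about the tool's x, y, z in rad, then the opening, from -1 (shut) to 1 (fully open). A call has 1 to 5 rows; each row shifts and turns the commanded pose from where the row before left it, along the tool's axes as they then stand; what a row does not reach is not made up. A row lasts 1/12 s, in which the tool goes at most 41.7 mm and 7.16 degrees, less where a joint would pass 70% of its speed; a pose out of reach is approached as far as the arm can. A call is refused whole if a number of a shift passes 0.0417 or a number of a turn 0.125, either way. A call with a gripper value outside its range is refused whole. The fingers move at their own pace and stop on an object; "newtons" is the grip in N (left out, the last holds). Time passes only in rows, so rows that do not move let the fingers close. It gives the time, the measured TCP pose, the force and the opening at its end, in the units of the state.
- monitor.get_obs(): the state, without advancing time (a new reading comes with each control period).
- eyes.grab_frame(name): name is "scene" or "top" or "wrist"; returns a dict with "frame" (420x560x3 uint8, blue, green, red), "fx", "fy", "cx", "cy" (pixels), "T" (4x4, takes a point from camera to world coordinates). Camera axes: x right, y down, z forward; pixel columns grow to the right and rows downward; lengths in mm; the calibration is good to about 2 mm. The wrist camera is an equidistant fisheye: a pixel r from the principal point sees the ray r / f radians off the axis. A picture is of the moment at which its call begins. There is no depth.
- hand_in(): hands the job in, once; it reports no verdict.
The state is a dict: "time": time; "q": joint angles; "joint_velocities": joint speeds; "effort": joint torques, N m; "tool_pos": TCP position; "ee_rot": TCP orientation; "ft_force": force on the tool from outside, world axes, zero at the start; "torque": the same for the moment, N m; "opening": finger opening in mm.
Only numpy, scipy, OpenCV 4.12 (cv2) and the standard library are available. Lean on these libraries where they do the work, as an engineer would, in place of code of your own. Each camera call takes 0.05 s, during which the arm holds its last target. There are 200 camera calls.

## Working session

There is one attempt and no reset: what is moved stays moved. The work goes in short steps, Python scripts to look and compute and a tool call to move; the robot and the scene stay as the last step left them, time stands still between calls to the robot, and variables do not carry over. Pictures are saved under pics/ and viewed, about 12 in all and at most 16, crops included, and the job is handed in when it is done.

Besides the shell and the picture viewer there is one more tool, called after "Request:" by a JSON object that holds its "api" and its "payload". step_arm: Moves the arm, as the interface text tells. Its arguments: {"type":"object","properties":{"increments":{"type":"array","items":{"type":"array","items":{"type":"number"}}},"newtons":{"type":"number"}},"required":["increments"]}

```bash
ls; mkdir -p pics; python3 - <<'E'
from bench import monitor, eyes, robot
import cv2
o=monitor.get_obs();print(o)
print([a for a in dir(robot) if a[0]!='_'],robot.tcp_to_grasp)
for n in("top","scene"):
    f=eyes.grab_frame(n);cv2.imwrite(f"pics/{n}0.png",f["frame"]);print(n,f["fx"],f["fy"],f["cx"],f["cy"],f["T"])
E
```

```text
pics
{'time': 0.0, 'q': array([ 1.04819177,  0.3838424 ,  0.04385012,  1.59960561, -0.01789855,
        1.16116981, -0.04991979]), 'joint_velocities': array([ 0.00050505,  0.00016412,  0.00032913,  0.00010546, -0.00111833,
        0.00044613, -0.00083215]), 'effort': array([-1.29885311e-04, -4.33457780e+01,  1.02456395e+00, -2.49513102e+01,
        1.06663455e-02,  1.13705799e-02,  1.07925231e-06]), 'tool_pos': array([ 267.48605827, -591.36997375,  229.86795882]), 'ee_rot': array([-6.49726424e-04,  8.40292005e-01, -5.42132469e-01, -1.14469494e-03]), 'ft_force': array([ 0.27892341, -0.64519398, -0.09126869]), 'torque': array([ 0.00386556, -0.00388521,  0.0357141 ]), 'opening': 85.2627186890281}
['Unreachable', 'tcp_to_grasp'] 18.700000000000003
top 483.12548881704987 483.12548881704987 274.11906438230443 208.053546145161 [[ 1.44165836e-02 -9.87184647e-01  1.58929651e-01  3.30556050e+02]
 [-9.99895642e-01 -1.43813965e-02  1.37158326e-03 -8.00404987e+01]
 [ 9.31624390e-04 -1.58932839e-01 -9.87288957e-01  1.29438425e+03]
 [ 0.00000000e+00  0.00000000e+00  0.00000000e+00  1.00000000e+00]]
scene 540.3200785178833 540.3200785178833 291.1859867504364 207.16142514058183 [[-8.64671958e-01  4.02738318e-01 -3.00240325e-01  9.28435226e+02]
 [ 5.02063764e-01  7.12564623e-01 -4.90085334e-01  6.02055280e+02]
 [ 1.65644905e-02 -5.74502833e-01 -8.18334963e-01  1.20884922e+03]
 [ 0.00000000e+00  0.00000000e+00  0.00000000e+00  1.00000000e+00]]
```

View pics/top0.png

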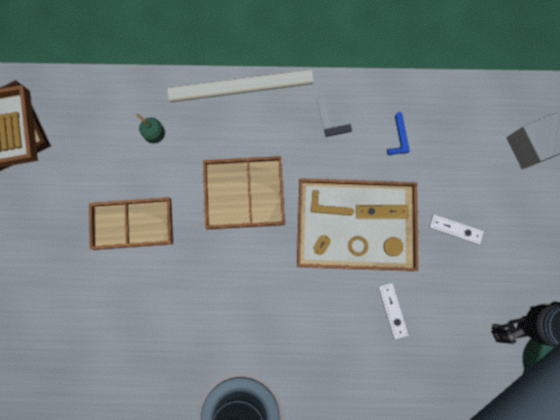

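View pics/scene0.png

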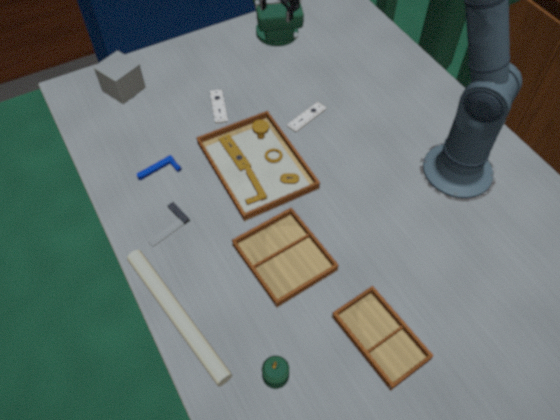

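The top view shows the stock tray at about (358,225) with all five parts: backplate (383,211), lever (332,205), escutcheon (322,244), rose (358,245) and knob (394,246). The wide tray is at (244,192) with its divider right of centre, so the narrower lane is on the right. The narrow tray is at (131,222) with its divider left of centre, so the larger cell is on the right. The scene view agrees with this. Image right is -y and image up is +x.

```bash
cat > h.py <<'E'
import numpy as np, cv2
from bench import monitor, eyes, robot
from scipy.spatial.transform import Rotation as R
def ray(f,uv):
    uv=np.atleast_2d(np.asarray(uv,float)); d=np.c_[(uv[:,0]-f["cx"])/f["fx"],(uv[:,1]-f["cy"])/f["fy"]]
    if f.get("fish"):
        r=np.linalg.norm(d,axis=1,keepdims=True)+1e-12
        d=np.c_[d/r*np.sin(r),np.cos(r)]
    else: d=np.c_[d,np.ones(len(d))]
    return d@f["T"][:3,:3].T
def plane(f,uv,z):
    d=ray(f,uv); o=f["T"][:3,3]; return o+d*((z-o[2])/d[:,2])[:,None]
def grab(n,save=None):
    f=eyes.grab_frame(n); f["fish"]=n=="wrist"
    if save: cv2.imwrite(f"pics/{save}.png",f["frame"])
    return f
def brass(im):
    h=cv2.cvtColor(im,cv2.COLOR_BGR2HSV); return cv2.inRange(h,(12,130,60),(30,255,255))
def blobs(m,amin,amax):
    c,_=cv2.findContours(m,cv2.RETR_EXTERNAL,cv2.CHAIN_APPROX_NONE)
    return [k for k in c if amin<cv2.contourArea(k)<amax]
def pose():
    o=monitor.get_obs(); q=o["ee_rot"]; r=R.from_quat([q[1],q[2],q[3],q[0]]).as_matrix()
    return o,r
def go(x,y,z,yaw):  # yaw = world angle of tool x, deg; prints total shift in tool axes (mm), after/before turn
    o,r=pose(); d=np.array([x,y,z])-o["tool_pos"]; a=np.degrees(np.arctan2(r[1,0],r[0,0]))
    t=(yaw-a+90)%180-90
    print("tcp",o["tool_pos"].round(1),"yaw %.2f open %.1f t %.1f"%(a,o["opening"],o["time"]),"q1,q7",o["q"][[0,6]].round(2),"F",o["ft_force"].round(1),"tilt",r[:2,2].round(4))
    a2=np.radians(a+t); x2=np.array([np.cos(a2),np.sin(a2),0]); y2=np.array([np.sin(a2),-np.cos(a2),0])
    print("  shift tool-now mm",(r.T@d).round(1)," after turn",[(x2@d).round(1),(y2@d).round(1),(-d[2]).round(1)]," turn about tool z rad %.3f"%(-np.radians(t)))
E
python3 - <<'E'
from h import *
f=grab("top"); im=f["frame"]
m=brass(im)
for k in blobs(m,60,3000):
    (c,s,a)=cv2.minAreaRect(k); print("brass",np.round(c),np.round(s,1),round(a,1))
    z={True:16}.get(True)
    b=plane(f,cv2.boxPoints((c,s,a)),16); print("   z16 box",b[:,:2].round().tolist(), "c",plane(f,[c],16)[0,:2].round(1))
h=cv2.cvtColor(im,cv2.COLOR_BGR2HSV)
w=cv2.inRange(h,(3,70,50),(14,255,190)); cv2.imwrite("pics/w.png",cv2.hconcat([m,w]))
for k in blobs(cv2.morphologyEx(w,cv2.MORPH_CLOSE,np.ones((5,5))),1500,99999):
    c,s,a=cv2.minAreaRect(k); p=plane(f,cv2.boxPoints((c,s,a)),30)
    print("tray",np.round(c),p.mean(0).round(1),[np.linalg.norm(p[i]-p[i-1]).round() for i in (1,2)],[np.degrees(np.arctan2(*(p[i]-p[i-1])[1::-1])).round(1) for i in(1,2)])
E
```

```text
brass [393. 246.] [16. 16.] 90.0
   z16 box [[460.0, -374.0], [461.0, -416.0], [418.0, -415.0], [418.0, -373.0]] c [ 439.2 -394.4]
brass [321. 245.] [ 9.8 16.5] 31.0
   z16 box [[428.0, -182.0], [466.0, -205.0], [453.0, -227.0], [415.0, -205.0]] c [ 440.1 -204.7]
brass [382. 212.] [11. 50.] 90.0
   z16 box [[545.0, -300.0], [547.0, -435.0], [517.0, -434.0], [515.0, -300.0]] c [ 531.2 -367.2]
brass [332. 202.] [40.5 19.6] 5.2
   z16 box [[532.0, -178.0], [585.0, -183.0], [577.0, -291.0], [523.0, -286.0]] c [ 554.1 -234.7]
brass [  8. 131.] [34.5 20.2] 84.6
   z16 box [[787.0, 692.0], [793.0, 637.0], [695.0, 619.0], [689.0, 673.0]] c [740.6 655.2]
brass [ 16. 124.] [79. 31.] 90.0
   z16 box [[873.0, 692.0], [875.0, 606.0], [648.0, 584.0], [647.0, 669.0]] c [759.1 637.6]
tray [130. 223.] [489.1 301.3  30. ] [np.float64(220.0), np.float64(124.0)] [np.float64(-85.0), np.float64(-173.2)]
tray [358. 224.] [ 495.8 -300.2   30. ] [np.float64(235.0), np.float64(323.0)] [np.float64(-1.5), np.float64(-91.1)]
tray [243. 192.] [577.    5.8  30. ] [np.float64(214.0), np.float64(186.0)] [np.float64(-85.9), np.float64(-176.3)]
```

Request:
{"api": "step_arm", "payload": {"increments": [[0,0,0,0,0,-0.115,1],[0,0,0,0,0,-0.115,1],[0,0,0,0,0,-0.115,1],[0,0,0,0,0,-0.115,1],[0,0,0,0,0,-0.115,1]]}}

```text
time: 0.57
tool_pos: [267.8, -591.9, 230.7]
ee_rot: [-0.0, 0.96, -0.279, -0.0]
ft_force: [0.3, 0.1, -0.1]
opening: 85.3
```

Request:
{"api": "step_arm", "payload": {"increments": [[0,0,0,0,0,-0.115,1],[0,0,0,0,0,-0.115,1],[0,0,0,0,0,-0.115,1],[0,0,0,0,0,-0.115,1],[0,0,0,0,0,-0.112,1]]}}

```text
time: 0.98
tool_pos: [267.7, -591.9, 230.7]
ee_rot: [-0.001, 1.0, 0.003, -0.0]
ft_force: [0.6, 1.4, -0.4]
opening: 85.6
```

Request:
{"api": "step_arm", "payload": {"increments": [[0.029,-0.025,0,0,0,0,1],[0.029,-0.025,0,0,0,0,1],[0.029,-0.025,0,0,0,0,1],[0.029,-0.025,0,0,0,0,1],[0.029,-0.025,0,0,0,0,1]]}}

```text
time: 1.4
tool_pos: [413.5, -465.6, 230.9]
ee_rot: [-0.0, 1.0, 0.0, -0.0]
ft_force: [-0.3, -0.3, 1.6]
opening: 85.2
```

Request:
{"api": "step_arm", "payload": {"increments": [[0.029,-0.025,0,0,0,0,1],[0.029,-0.025,0,0,0,0,1],[0.029,-0.025,0,0,0,0,1],[0.029,-0.025,0,0,0,0,1],[0,0,0,0,0,0,1]]}}

```text
time: 1.82
tool_pos: [537.1, -355.7, 231.2]
ee_rot: [-0.004, 1.0, 0.008, 0.003]
ft_force: [1.2, 2.2, 0.6]
opening: 85.4
```

```bash
python3 - <<'E'
from h import *
go(531,-367,150,0)
f=grab("wrist","w1");print({k:f[k] for k in("fx","fy","cx","cy")},f["T"].round(3))
E
```

```text
tcp [ 537.1 -355.7  231.2] yaw 0.93 open 85.4 t 1.8 q1,q7 [0.76 0.45] F [1.2 2.2 0.6] tilt [0.0059 0.0071]
  shift tool-now mm [-6.8 11.8 81.1]  after turn [np.float64(-6.1), np.float64(11.3), np.float64(81.2)]  turn about tool z rad 0.016
{'fx': 325.19226210127806, 'fy': 325.19226210127806, 'cx': 279.04896130798494, 'cy': 208.1255208731293} [[ 1.00000e+00  1.50000e-02  1.00000e-02  5.35148e+02]
 [ 1.70000e-02 -9.61000e-01 -2.77000e-01 -2.83517e+02]
 [ 6.00000e-03  2.77000e-01 -9.61000e-01  3.73543e+02]
 [ 0.00000e+00  0.00000e+00  0.00000e+00  1.00000e+00]]
```

View pics/w1.png

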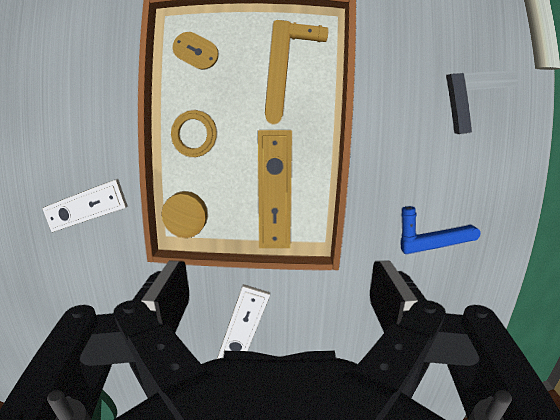

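The wrist view shows all five parts clearly: escutcheon (195,50), rose (194,133), knob (185,214), lever bar (278,75) with its neck pointing +x at its +y end, and backplate (275,190).

```bash
cat >> h.py <<'E'
def parts(f,zs=None,amin=300,amax=9000,thr=(8,120,40)):
    h=cv2.cvtColor(f["frame"],cv2.COLOR_BGR2HSV); m=cv2.inRange(h,thr,(32,255,255))
    for k in blobs(m,amin,amax):
        c=cv2.minAreaRect(k)[0]
        for z in zs:
            p=plane(f,k[:,0],z)[:,:2].astype(np.float32); (b,s,_)=r=cv2.minAreaRect(p); q=cv2.boxPoints(r)
            e=max((q[1]-q[0],q[2]-q[1]),key=np.linalg.norm); e=e if e[1]>0 else -e
            print("px",np.round(c),"z",z,"c",np.round(b,1),"size",np.round(sorted(s),1),"long axis deg %.1f"%np.degrees(np.arctan2(e[1],e[0])))
E
python3 - <<'E'
from h import *
f=grab("wrist"); print(cv2.cvtColor(f["frame"],cv2.COLOR_BGR2HSV)[[50,133,190,75,241],[178,174,263,278,330]])
parts(f,(10,14,47))
E
```

```text
[[ 20 161 154]
 [ 20  76 178]
 [ 20 161 166]
 [ 20 152 171]
 [ 19  87 191]]
px [188. 211.] z 10 c [ 425.1 -397.4] size [54.6 59.3] long axis deg 52.3
px [188. 211.] z 14 c [ 426.3 -396.2] size [54.  58.7] long axis deg 52.3
px [188. 211.] z 47 c [ 436.  -386.2] size [49.  53.3] long axis deg 52.3
px [278. 185.] z 10 c [ 533.2 -368.2] size [ 36.9 139.9] long axis deg 91.0
px [278. 185.] z 14 c [ 533.2 -367.3] size [ 36.5 138.4] long axis deg 91.0
px [278. 185.] z 47 c [ 533.2 -359.9] size [ 33.2 125.7] long axis deg 91.0
px [196. 130.] z 10 c [ 440.  -301.6] size [51.6 53.1] long axis deg 179.0
px [196. 130.] z 14 c [ 441.  -301.4] size [51.1 52.5] long axis deg 179.0
px [196. 130.] z 47 c [ 449.4 -300.1] size [46.4 47.7] long axis deg 179.0
px [198.  46.] z 10 c [ 441.6 -205.3] size [33.3 56.8] long axis deg 149.7
px [198.  46.] z 14 c [ 442.6 -206.2] size [32.9 56.2] long axis deg 149.7
px [198.  46.] z 47 c [ 450.8 -213.7] size [29.9 51. ] long axis deg 149.7
px [299.  69.] z 10 c [ 555.  -232.9] size [ 60.8 119. ] long axis deg 85.9
px [299.  69.] z 14 c [ 554.8 -233.5] size [ 60.2 117.7] long axis deg 85.9
px [299.  69.] z 47 c [ 552.7 -238.4] size [ 54.6 106.9] long axis deg 85.9
px [250. 132.] z 10 c [ 494.9 -304. ] size [247.8 324.4] long axis deg 88.9
px [250. 132.] z 14 c [ 495.3 -303.8] size [245.1 320.8] long axis deg 88.9
px [250. 132.] z 47 c [ 498.7 -302.3] size [222.5 291.3] long axis deg 88.9
```

Request:
{"api": "step_arm", "payload": {"increments": [[-0.004,0.011,0.03,0,0,0,0.18],[0,0,0.04,0,0,0,0.18],[0,0,0.04,0,0,0,0.18],[0,0,0.03,0,0,0,0.18],[0,0,0,0,0,0,0.18]], "newtons": 50}}

```text
time: 2.33
tool_pos: [516.6, -376.7, 82.7]
ee_rot: [-0.004, 1.0, -0.001, -0.007]
ft_force: [-0.7, 1.3, -0.8]
opening: 50.8
```

```bash
python3 - <<'E'
from h import *
go(533,-367,6.5,1)
f=grab("wrist","w2"); go(533,-367,6.5,1)
E
```

```text
tcp [ 516.6 -376.7   82.7] yaw -0.13 open 50.8 t 2.3 q1,q7 [0.77 0.44] F [-0.7  1.3 -0.8] tilt [-0.0148  0.0079]
  shift tool-now mm [17.6 -9.1 76. ]  after turn [np.float64(16.6), np.float64(-9.4), np.float64(76.2)]  turn about tool z rad -0.020
tcp [ 519.2 -377.8   86.5] yaw -0.11 open 50.5 t 2.4 q1,q7 [0.76 0.44] F [-0.3  0.1 -0.1] tilt [-0.0097  0.0048]
  shift tool-now mm [ 14.5 -10.5  80. ]  after turn [np.float64(13.9), np.float64(-10.6), np.float64(80.0)]  turn about tool z rad -0.019
```

View pics/w2.png

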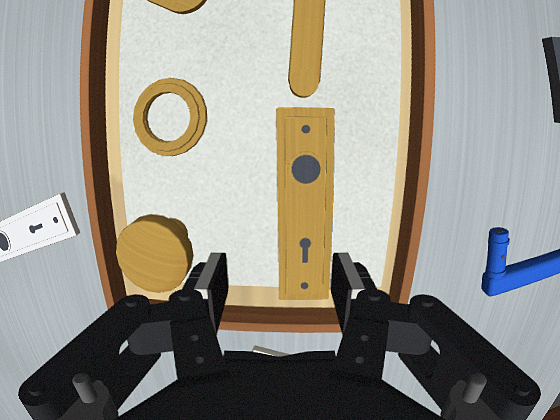

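The wrist view shows the jaws straddling the plate's column (305,200), with the TCP a bit short in x and y. The last reading was taken mid-overshoot, so I will let the arm settle before measuring from now on.

Request:
{"api": "step_arm", "payload": {"increments": [[0.008,-0.011,0.03,0,0,-0.02,0.18],[0,0,0.02,0,0,0,0.18],[0,0,0,0,0,0,0.18],[0,0,0,0,0,0,0.18],[0,0,0,0,0,0,0.18]]}}

```text
time: 2.8
tool_pos: [533.9, -369.4, 44.3]
ee_rot: [0.002, 1.0, 0.01, 0.002]
ft_force: [-0.2, -0.0, 0.4]
opening: 50.7
```

```bash
python3 - <<'E'
from h import *
go(533,-367,6.5,1)
E
```

```text
tcp [ 533.9 -369.4   44.3] yaw 1.11 open 50.7 t 2.8 q1,q7 [0.74 0.42] F [-0.2 -0.   0.4] tilt [ 0.0034 -0.0033]
  shift tool-now mm [-1.  -2.5 37.8]  after turn [np.float64(-0.9), np.float64(-2.4), np.float64(37.8)]  turn about tool z rad 0.002
```

Request:
{"api": "step_arm", "payload": {"increments": [[0,0,0.015,0,0,0,0.18],[0,0,0.012,0,0,0,0.18],[0,0,0.006,0,0,0,0.18],[0,0,0.001,0,0,0,0.18],[0,0,0,0,0,0,0.18]]}}

```text
time: 3.22
tool_pos: [531.7, -366.4, 6.0]
ee_rot: [-0.001, 1.0, 0.011, -0.001]
ft_force: [0.3, -0.1, 0.0]
opening: 50.6
```

Request:
{"api": "step_arm", "payload": {"increments": [[0,0,0,0,0,0,0.18],[0,0,0,0,0,0,-0.4],[0,0,0,0,0,0,-0.4],[0,0,0,0,0,0,-0.4],[0,0,0,0,0,0,-0.4]]}}

```text
time: 3.63
tool_pos: [533.5, -367.2, 8.0]
ee_rot: [0.0, 1.0, 0.011, 0.001]
ft_force: [0.3, 0.5, 1.9]
opening: 36.0
```

```bash
python3 - <<'E'
from h import *
go(533,-367,6.5,1)
E
```

```text
tcp [ 533.5 -367.2    8. ] yaw 1.21 open 36.0 t 3.6 q1,q7 [0.73 0.41] F [0.3 0.5 1.9] tilt [ 0.0015 -0.0008]
  shift tool-now mm [-0.5 -0.2  1.5]  after turn [np.float64(-0.5), np.float64(-0.2), np.float64(1.5)]  turn about tool z rad 0.004
```

Request:
{"api": "step_arm", "payload": {"increments": [[0,0,0,0,0,0,-1],[0,0,-0.005,0,0,0,-1],[0,0,-0.01,0,0,0,-1],[0,0,-0.015,0,0,0,-1],[0,0,-0.02,0,0,0,-1]], "newtons": 60}}

```text
time: 4.05
tool_pos: [530.8, -366.0, 56.6]
ee_rot: [-0.001, 1.0, 0.011, -0.002]
ft_force: [1.0, -0.2, -1.9]
opening: 35.2
```

Request:
{"api": "step_arm", "payload": {"increments": [[0,0,-0.02,0,0,0,-1],[0,0,-0.02,0,0,0,-1],[0,0,-0.01,0,0,0,-1],[0,0,0,0,0,0,-1],[0,0,0,0,0,0,-1]]}}

```text
time: 4.47
tool_pos: [532.9, -367.2, 108.2]
ee_rot: [0.0, 1.0, 0.01, 0.001]
ft_force: [-0.5, -0.3, -3.7]
opening: 35.8
```

```bash
python3 - <<'E'
from h import *
go(581,-52,107,-86)
f=grab("wrist","w3")
E
```

```text
tcp [ 532.9 -367.2  108.2] yaw 1.20 open 35.8 t 4.5 q1,q7 [0.75 0.44] F [-0.5 -0.3 -3.7] tilt [ 0.0012 -0.001 ]
  shift tool-now mm [  54.7 -314.1    0.9]  after turn [np.float64(-311.1), np.float64(-70.0), np.float64(1.2)]  turn about tool z rad 1.522
```

View pics/w3.png

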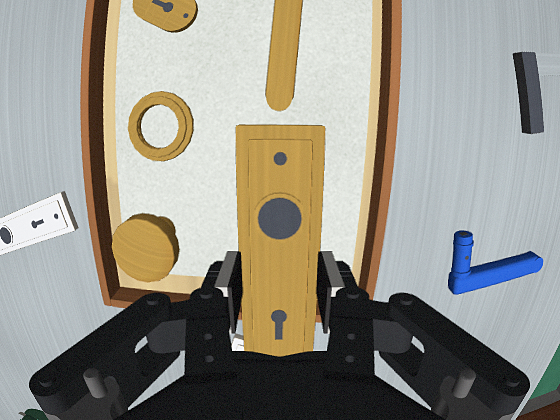

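The plate is held level and square in the jaws at about (280,240). I'm carrying it over.

Request:
{"api": "step_arm", "payload": {"increments": [[0.006,-0.03,0,0,0,0,-1],[0.006,-0.035,0,0,0,0,-1],[0.006,-0.035,0,0,0,0,-1],[0.006,-0.035,0,0,0,0,-1],[0.006,-0.035,0,0,0,0,-1]]}}

```text
time: 4.93
tool_pos: [557.4, -194.4, 105.2]
ee_rot: [-0.001, 1.0, 0.01, -0.002]
ft_force: [1.1, 0.1, -2.7]
opening: 35.7
```

Request:
{"api": "step_arm", "payload": {"increments": [[0.006,-0.035,0,0,0,0,-1],[0.006,-0.035,0,0,0,0,-1],[0.006,-0.035,0,0,0,0,-1],[0.006,-0.025,0,0,0,0,-1],[0,-0.014,0,0,0,0,-1]]}}

```text
time: 5.35
tool_pos: [579.7, -45.4, 105.8]
ee_rot: [-0.002, 1.0, 0.014, -0.001]
ft_force: [-0.4, -0.2, -1.9]
opening: 35.6
```

Request:
{"api": "step_arm", "payload": {"increments": [[0,0,0,0,0,0.117,-1],[0,0,0,0,0,0.117,-1],[0,0,0,0,0,0.117,-1],[0,0,0,0,0,0.117,-1],[0,0,0,0,0,0.117,-1]]}}

```text
time: 5.77
tool_pos: [578.3, -51.7, 105.2]
ee_rot: [0.0, 0.96, -0.281, -0.002]
ft_force: [0.1, 0.4, -2.2]
opening: 35.2
```

Request:
{"api": "step_arm", "payload": {"increments": [[0,0,0,0,0,0.117,-1],[0,0,0,0,0,0.117,-1],[0,0,0,0,0,0.117,-1],[0,0,0,0,0,0.117,-1],[0,0,0,0,0,0.117,-1]]}}

```text
time: 6.18
tool_pos: [578.2, -51.8, 105.1]
ee_rot: [0.001, 0.838, -0.546, -0.002]
ft_force: [0.2, -0.7, -1.8]
opening: 35.7
```

Request:
{"api": "step_arm", "payload": {"increments": [[0,0,0,0,0,0.117,-1],[0,0,0,0,0,0.117,-1],[0,0,0,0,0,0.117,-1],[0,0,0,0,0,0,-1],[0,0,0,0,0,0,-1]]}}

```text
time: 6.6
tool_pos: [578.7, -51.7, 105.7]
ee_rot: [0.001, 0.733, -0.68, -0.001]
ft_force: [-0.1, -0.3, -2.6]
opening: 35.5
```

```bash
python3 - <<'E'
from h import *
f=grab("wrist","w4"); go(581,-52,107,-86)
E
```

```text
tcp [579.  -51.7 106. ] yaw -85.77 open 35.7 t 6.7 q1,q7 [ 0.09 -1.51] F [ 0.5  0.2 -3.3] tilt [-0.0025  0.    ]
  shift tool-now mm [ 0.4 -2.  -1. ]  after turn [np.float64(0.4), np.float64(-2.0), np.float64(-1.0)]  turn about tool z rad 0.004
```

View pics/w4.png

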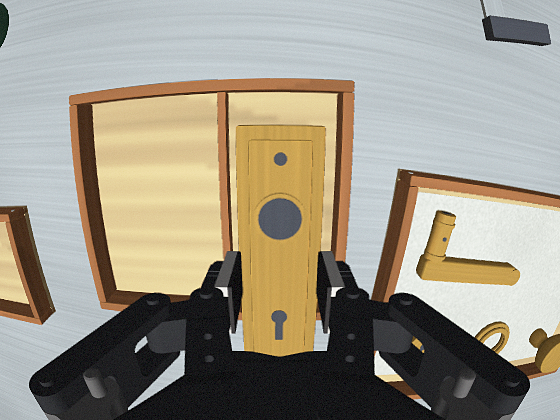

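The plate sits over the narrower lane: divider top at (224,92), right outer corner at (353,81), left outer corner at (70,98).

```bash
python3 - <<'E'
from h import *
f=grab("wrist")
for uv,z in [((353,81),30),((70,98),30),((218,93),20),((228,93),20),((339,93),30),((345,262),30)]: print(uv,plane(f,[uv],z)[0].round(1))
a=np.radians(4); t=np.array([577,5.8]); M=np.array([[np.cos(a),-np.sin(a)],[np.sin(a),np.cos(a)]])
for p in [(93,-106),(93,106),(93,-12),(93,-18),(85,-98),(0,-58),(0,43)]: print(p,(t+M@p).round(1))
E
```

```text
(353, 81) [678.5 -92.9  30. ]
(70, 98) [662.  114.8  30. ]
(218, 93) [663.7  -2.   20. ]
(228, 93) [664.   -9.1  20. ]
(339, 93) [669.1 -84.   30. ]
(345, 262) [ 548.1 -103.    30. ]
(93, -106) [677.2 -93.5]
(93, 106) [662.4 118. ]
(93, -12) [6.706e+02 3.000e-01]
(93, -18) [671.   -5.7]
(85, -98) [668.6 -86. ]
(0, -58) [581.  -52.1]
(0, 43) [574.   48.7]
```

Request:
{"api": "step_arm", "payload": {"increments": [[0,-0.002,0.02,0,0,0,-1],[0,0,0.03,0,0,0,-1],[0,0,0.024,0,0,0,-1],[0,0,0.01,0,0,0,-1],[0,0,0,0,0,0,-1]]}}

```text
time: 7.12
tool_pos: [578.7, -51.6, 20.0]
ee_rot: [0.002, 0.732, -0.681, -0.003]
ft_force: [-1.6, -0.3, -2.3]
opening: 35.4
```

Request:
{"api": "step_arm", "payload": {"increments": [[0,0,0,0,0,0,-1],[0,0,0.005,0,0,0,-1],[0,0,0.004,0,0,0,-1],[0,0,0.002,0,0,0,-1],[0,0,0,0,0,0,-1]]}}

```text
time: 7.53
tool_pos: [582.2, -51.7, 12.6]
ee_rot: [-0.0, 0.732, -0.682, 0.0]
ft_force: [-0.3, 0.5, -2.2]
opening: 35.5
```

Request:
{"api": "step_arm", "payload": {"increments": [[0,0,0,0,0,0,-1],[0,0,0.001,0,0,0,-1],[0,0,0,0,0,0,-1]]}}

```text
time: 7.78
tool_pos: [582.2, -51.7, 11.5]
ee_rot: [-0.0, 0.732, -0.682, 0.0]
ft_force: [-0.4, 0.7, -2.1]
opening: 35.8
```

Request:
{"api": "step_arm", "payload": {"increments": [[0,0,0.001,0,0,0,-1],[0,0,0.001,0,0,0,-1],[0,0,0.001,0,0,0,-1],[0,0,0,0,0,0,-1],[0,0,0,0,0,0,-1]]}}

```text
time: 8.2
tool_pos: [582.0, -51.7, 8.2]
ee_rot: [0.0, 0.732, -0.682, -0.0]
ft_force: [0.0, 0.6, -2.5]
opening: 35.5
```

Request:
{"api": "step_arm", "payload": {"increments": [[0,0,0.0005,0,0,0,-1],[0,0,0,0,0,0,-1],[0,0,0,0,0,0,-1]]}}

```text
time: 8.45
tool_pos: [582.0, -51.7, 8.1]
ee_rot: [0.0, 0.732, -0.682, -0.0]
ft_force: [-1.2, 0.8, 0.7]
opening: 35.4
```

Request:
{"api": "step_arm", "payload": {"increments": [[0,0,0,0,0,0,0.04],[0,0,0,0,0,0,0.04],[0,0,-0.005,0,0,0,0.04],[0,0,-0.015,0,0,0,0.04],[0,0,-0.03,0,0,0,0.18]]}}

```text
time: 8.87
tool_pos: [578.8, -51.6, 55.2]
ee_rot: [0.002, 0.732, -0.682, -0.003]
ft_force: [-0.5, 0.4, -0.2]
opening: 50.6
```

Request:
{"api": "step_arm", "payload": {"increments": [[0,0,-0.04,0,0,0,0.18],[0,0,-0.04,0,0,0,0.18],[0,0,-0.03,0,0,-0.117,0.18],[0,0,0,0,0,-0.117,0.18],[0,0,0,0,0,-0.117,0.18]]}}

```text
time: 9.28
tool_pos: [585.0, -51.9, 172.3]
ee_rot: [-0.002, 0.841, -0.541, 0.004]
ft_force: [-0.8, 0.9, -0.0]
opening: 50.7
```

Request:
{"api": "step_arm", "payload": {"increments": [[0,0,0,0,0,-0.117,0.18],[0,0,0,0,0,-0.117,0.18],[0,0,0,0,0,-0.117,0.18],[0,0,0,0,0,-0.117,0.18],[0,0,0,0,0,-0.117,0.18]]}}

```text
time: 9.7
tool_pos: [582.3, -51.8, 168.4]
ee_rot: [-0.0, 0.961, -0.276, 0.001]
ft_force: [-0.7, 0.4, -1.0]
opening: 50.5
```

Request:
{"api": "step_arm", "payload": {"increments": [[0,0,0,0,0,-0.117,0.18],[0,0,0,0,0,-0.117,0.18],[0,0,0,0,0,-0.117,0.18],[0,0,0,0,0,-0.117,0.18],[0,0,0,0,0,-0.06,0.18]]}}

```text
time: 10.12
tool_pos: [582.3, -51.9, 168.4]
ee_rot: [0.0, 1.0, -0.016, 0.001]
ft_force: [-1.2, 0.3, 0.3]
opening: 50.4
```

Request:
{"api": "step_arm", "payload": {"increments": [[-0.01,0.035,0,0,0,0,0.18],[-0.01,0.04,0,0,0,0,0.18],[-0.01,0.04,0,0,0,0,0.18],[-0.01,0.04,0,0,0,0,0.18],[0,0.025,0,0,0,0,0.18]]}}

```text
time: 10.53
tool_pos: [532.4, -236.5, 168.2]
ee_rot: [0.002, 1.0, -0.021, -0.001]
ft_force: [0.6, -0.7, -0.5]
opening: 50.3
```

Request:
{"api": "step_arm", "payload": {"increments": [[0,0,0,0,0,0,0.18],[0,0,0,0,0,0,0.18],[0,0,0,0,0,0,0.18]]}}

```text
time: 10.78
tool_pos: [536.1, -229.2, 168.1]
ee_rot: [-0.0, 1.0, -0.018, 0.0]
ft_force: [0.1, 0.6, 0.9]
opening: 50.6
```

```bash
python3 - <<'E'
from h import *
f=grab("wrist","w5"); g=grab("top","t5"); go(545,-230,150,0)
v=np.hstack([f["frame"][:, :],g["frame"]]); v=cv2.resize(v,(800,300)); cv2.imwrite("pics/v5.png",v)
parts(f,(20,24),thr=(8,100,40))
E
```

```text
tcp [ 536.5 -227.7  168. ] yaw -1.85 open 50.3 t 10.9 q1,q7 [0.54 0.22] F [ 0.8  1.5 -0.8] tilt [0.0007 0.0011]
  shift tool-now mm [ 8.6  2.1 18. ]  after turn [np.float64(8.5), np.float64(2.3), np.float64(18.0)]  turn about tool z rad -0.032
px [542. 408.] z 20 c [1115.1 -716.3] size [ 70.6 189.5] long axis deg 153.4
px [542. 408.] z 24 c [1107.2 -708.5] size [ 69.6 186.9] long axis deg 153.4
px [165. 365.] z 20 c [ 385.  -441.2] size [26.7 44. ] long axis deg 83.8
px [165. 365.] z 24 c [ 387.1 -437.3] size [26.3 43.4] long axis deg 83.8
px [185. 257.] z 20 c [ 438.3 -290.6] size [36.2 53. ] long axis deg 43.2
px [185. 257.] z 24 c [ 439.7 -288.7] size [35.7 52.2] long axis deg 43.2
px [180. 172.] z 20 c [ 444.7 -203.4] size [34.1 54.5] long axis deg 149.1
px [180. 172.] z 24 c [ 446.  -202.8] size [33.6 53.8] long axis deg 149.1
px [300. 197.] z 20 c [ 554.5 -234.4] size [ 59.1 117.7] long axis deg 85.7
px [300. 197.] z 24 c [ 554.2 -233.4] size [ 58.3 116. ] long axis deg 85.7
px [247. 196.] z 20 c [ 496.8 -245.1] size [208.4 242.2] long axis deg 178.8
px [247. 196.] z 24 c [ 497.4 -243.9] size [205.5 238.9] long axis deg 178.8
px [318.  15.] z 20 c [579.3 -61.2] size [ 30.1 137.5] long axis deg 1.1
px [318.  15.] z 24 c [578.7 -62.6] size [ 29.7 135.6] long axis deg 1.1
px [324.  27.] z 20 c [585.8 -72.1] size [ 64.4 191.5] long axis deg 3.2
px [324.  27.] z 24 c [585.1 -73.3] size [ 63.5 188.8] long axis deg 3.2
```

View pics/v5.png

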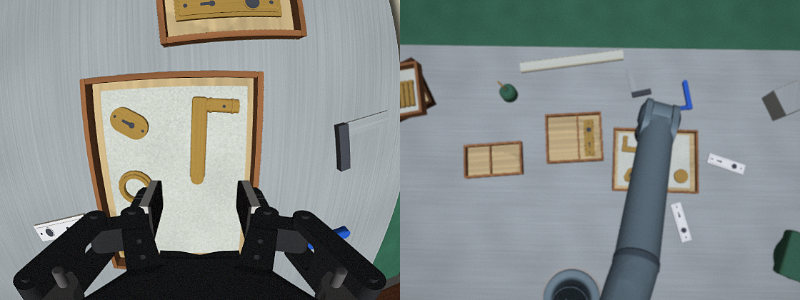

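The plate lies in the narrower lane (588,137 in the top half of the panel). The lever's bar runs about (284,140) to (276,255) in the wrist frame. Next I'll fit the bar axis.

```bash
python3 - <<'E'
from h import *
f=grab("wrist"); im=f["frame"]
h=cv2.cvtColor(im,cv2.COLOR_BGR2HSV); m=cv2.inRange(h,(8,100,40),(32,255,255))
k=min(blobs(m,300,9000),key=lambda k:np.hypot(*(np.array(cv2.minAreaRect(k)[0])-(300,197))))
g=np.zeros_like(m); cv2.drawContours(g,[k],-1,255,-1)
for v in range(135,270,10):
    u=np.flatnonzero(g[v]); 
    if len(u): p=plane(f,[(u[0],v),(u[-1],v)],22)[:,:2]; print(v,u[0],u[-1],p.round(1).tolist(),p.mean(0).round(1))
E
```

```text
145 269 334 [[529.2, -181.1], [587.1, -182.4]] [ 558.2 -181.8]
155 269 334 [[528.9, -190.1], [587.1, -191.5]] [ 558.  -190.8]
165 268 289 [[527.7, -199.0], [546.4, -199.6]] [ 537.  -199.3]
175 268 288 [[527.3, -208.2], [545.3, -208.7]] [ 536.3 -208.4]
185 268 288 [[526.9, -217.4], [545.0, -218.0]] [ 536.  -217.7]
195 268 287 [[526.6, -226.7], [543.9, -227.3]] [ 535.2 -227. ]
205 267 287 [[525.3, -236.2], [543.7, -236.8]] [ 534.5 -236.5]
215 267 286 [[524.8, -245.8], [542.5, -246.4]] [ 533.7 -246.1]
225 267 286 [[524.4, -255.7], [542.2, -256.2]] [ 533.3 -255.9]
235 266 285 [[523.0, -265.7], [541.0, -266.3]] [ 532. -266.]
245 266 285 [[522.6, -276.0], [540.8, -276.6]] [ 531.7 -276.3]
255 268 282 [[524.0, -286.6], [537.6, -287.0]] [ 530.8 -286.8]
```

Request:
{"api": "step_arm", "payload": {"increments": [[-0.001,-0.0035,0.03,0,0,0.037,-0.06],[0,0,0.04,0,0,0,-0.06],[0,0,0.04,0,0,0,-0.06],[0,0,0.02,0,0,0,-0.06],[0,0,0.01,0,0,0,-0.06]]}}

```text
time: 11.35
tool_pos: [532.0, -223.5, 23.8]
ee_rot: [-0.002, 0.999, -0.035, -0.003]
ft_force: [-0.2, 1.1, 1.6]
opening: 40.2
```

Request:
{"api": "step_arm", "payload": {"increments": [[0,0,0.008,0,0,0,-0.06],[0,0,0.006,0,0,0,-0.06],[0,0,0.004,0,0,0,-0.06],[0,0,0,0,0,0,-0.06],[0,0,0,0,0,0,-0.06]]}}

```text
time: 11.77
tool_pos: [535.9, -227.0, 11.0]
ee_rot: [0.0, 0.999, -0.036, 0.001]
ft_force: [1.1, 1.2, 0.4]
opening: 40.0
```

Request:
{"api": "step_arm", "payload": {"increments": [[0,0,0,0,0,0,-1],[0,0,0,0,0,0,-1],[0,0,0,0,0,0,-1],[0,0,0,0,0,0,-1],[0,0,0,0,0,0,-1]]}}

```text
time: 12.18
tool_pos: [535.9, -227.2, 11.2]
ee_rot: [0.0, 0.999, -0.037, 0.001]
ft_force: [-1.1, -0.3, 5.4]
opening: 18.3
```

Request:
{"api": "step_arm", "payload": {"increments": [[0,0,-0.005,0,0,0,-1],[0,0,-0.015,0,0,0,-1],[0,0,-0.03,0,0,0,-1],[0,0,-0.03,0,0,0,-1],[0,0,-0.02,0,0,0,-1]]}}

```text
time: 12.6
tool_pos: [534.9, -226.7, 111.5]
ee_rot: [0.0, 0.999, -0.036, 0.0]
ft_force: [0.7, -0.2, -1.8]
opening: 18.4
```

Request:
{"api": "step_arm", "payload": {"increments": [[0,0,0,0,0,0,-1],[0,0,0,0,0,0,-1]]}}

```text
time: 12.77
tool_pos: [535.1, -226.9, 110.5]
ee_rot: [0.0, 0.999, -0.037, 0.001]
ft_force: [-0.1, 0.3, -2.4]
opening: 18.4
```

```bash
python3 - <<'E'
from h import *
f=grab("wrist","w6"); go(574,49,109,-86)
E
```

```text
tcp [ 533.6 -226.4  108.8] yaw -4.18 open 18.5 t 12.8 q1,q7 [0.52 0.16] F [ 0.  -0.6 -2.9] tilt [-0.0018  0.0006]
  shift tool-now mm [ 2.020e+01 -2.776e+02 -1.000e-01]  after turn [np.float64(-271.9), np.float64(-59.5), np.float64(-0.2)]  turn about tool z rad 1.428
```

View pics/w6.png

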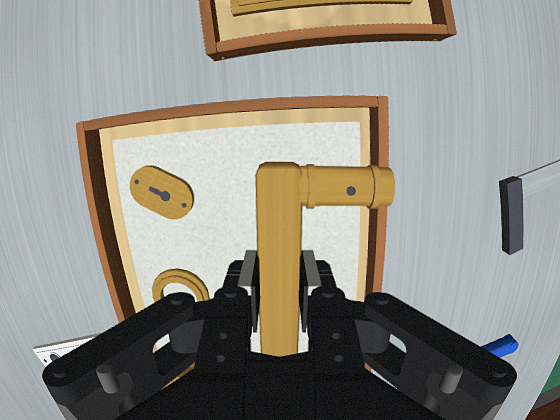

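The lever is held level, with its neck toward tool +x at (350,187).

Request:
{"api": "step_arm", "payload": {"increments": [[0.003,-0.025,0,0,0,0,-1],[0.003,-0.034,0,0,0,0,-1],[0.003,-0.034,0,0,0,0,-1],[0.003,-0.034,0,0,0,0,-1],[0.003,-0.034,0,0,0,0,-1]]}}

```text
time: 13.23
tool_pos: [558.9, -65.7, 106.8]
ee_rot: [-0.0, 0.999, -0.037, -0.003]
ft_force: [0.7, -0.5, -1.8]
opening: 18.5
```

Request:
{"api": "step_arm", "payload": {"increments": [[0.003,-0.034,0,0,0,0,-1],[0.003,-0.034,0,0,0,0,-1],[0.003,-0.034,0,0,0,0,-1],[0.001,-0.029,0,0,0,0,-1],[0,0,0,0,0,0.119,-1]]}}

```text
time: 13.65
tool_pos: [578.6, 73.7, 107.4]
ee_rot: [-0.003, 0.996, -0.091, -0.002]
ft_force: [0.0, 1.8, -1.8]
opening: 18.5
```

Request:
{"api": "step_arm", "payload": {"increments": [[0,0,0,0,0,0.119,-1],[0,0,0,0,0,0.119,-1],[0,0,0,0,0,0.119,-1],[0,0,0,0,0,0.119,-1],[0,0,0,0,0,0.119,-1]]}}

```text
time: 14.07
tool_pos: [578.3, 62.4, 106.5]
ee_rot: [0.002, 0.922, -0.386, -0.003]
ft_force: [0.8, 0.9, -2.4]
opening: 18.2
```

Request:
{"api": "step_arm", "payload": {"increments": [[0,0,0,0,0,0.119,-1],[0,0,0,0,0,0.119,-1],[0,0,0,0,0,0.119,-1],[0,0,0,0,0,0.119,-1],[0,0,0,0,0,0.119,-1]]}}

```text
time: 14.48
tool_pos: [578.3, 62.3, 106.5]
ee_rot: [0.002, 0.769, -0.64, -0.002]
ft_force: [-0.6, -0.8, -2.2]
opening: 18.2
```

Request:
{"api": "step_arm", "payload": {"increments": [[0,0,0,0,0,0.119,-1],[0,0,0,0,0,0,-1],[0,0,0,0,0,0,-1],[0,0,0,0,0,0,-1]]}}

```text
time: 14.82
tool_pos: [579.6, 62.6, 108.2]
ee_rot: [0.001, 0.732, -0.681, -0.001]
ft_force: [-0.1, -0.2, -1.7]
opening: 18.6
```

```bash
python3 - <<'E'
from h import *
f=grab("wrist","w7"); go(580,63,11.5,-86)
E
```

```text
tcp [580.   62.7 108.6] yaw -85.88 open 17.9 t 14.9 q1,q7 [-0.13 -1.7 ] F [ 0.2 -0.4 -2.4] tilt [-0.0022 -0.0003]
  shift tool-now mm [-0.4 -0.2 97.1]  after turn [np.float64(-0.3), np.float64(-0.0), np.float64(97.1)]  turn about tool z rad 0.002
```

View pics/w7.png

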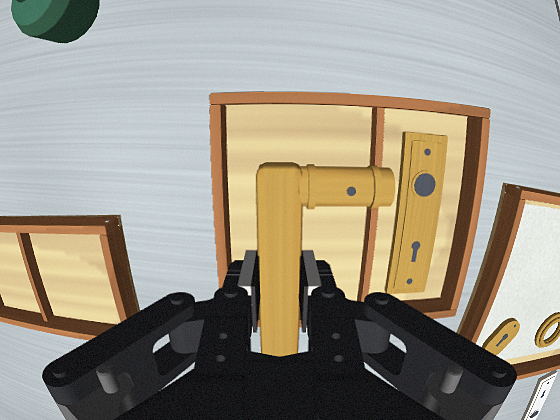

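The lever is over the wider lane. The plate shows in the narrower lane at (417,212). I'm shifting 3 mm away from the divider and lowering.

Request:
{"api": "step_arm", "payload": {"increments": [[-0.003,0,0.02,0,0,0,-1],[0,0,0.03,0,0,0,-1],[0,0,0.025,0,0,0,-1],[0,0,0.015,0,0,0,-1],[0,0,0.004,0,0,0,-1]]}}

```text
time: 15.28
tool_pos: [577.3, 65.2, 12.1]
ee_rot: [0.003, 0.732, -0.681, -0.002]
ft_force: [-0.6, -0.8, -2.3]
opening: 18.2
```

Request:
{"api": "step_arm", "payload": {"increments": [[0,0,0.001,0,0,0,-1],[0,0,0,0,0,0,-1],[0,0,0,0,0,0,-1],[0,0,0,0,0,0,-1]]}}

```text
time: 15.62
tool_pos: [582.4, 66.0, 16.5]
ee_rot: [-0.001, 0.731, -0.682, 0.001]
ft_force: [-0.5, 0.7, -1.3]
opening: 18.5
```

Request:
{"api": "step_arm", "payload": {"increments": [[0,0,0.001,0,0,0,-1],[0,0,0,0,0,0,-1],[0,0,0,0,0,0,-1]]}}

```text
time: 15.87
tool_pos: [581.0, 65.8, 14.3]
ee_rot: [-0.0, 0.731, -0.682, 0.0]
ft_force: [-0.1, 0.2, -2.1]
opening: 17.9
```

Request:
{"api": "step_arm", "payload": {"increments": [[0,0,0.001,0,0,0,-1],[0,0,0.001,0,0,0,-1],[0,0,0,0,0,0,-1],[0,0,0,0,0,0,-1],[0,0,0,0,0,0,-1]]}}

```text
time: 16.28
tool_pos: [580.6, 65.8, 11.7]
ee_rot: [0.0, 0.731, -0.682, -0.0]
ft_force: [-0.2, -0.7, -2.7]
opening: 18.4
```

Request:
{"api": "step_arm", "payload": {"increments": [[0,0,0.0005,0,0,0,-1],[0,0,0,0,0,0,-1],[0,0,0,0,0,0,-1]]}}

```text
time: 16.53
tool_pos: [580.8, 65.8, 11.3]
ee_rot: [-0.0, 0.731, -0.682, 0.0]
ft_force: [0.0, 0.2, -2.4]
opening: 18.1
```

Request:
{"api": "step_arm", "payload": {"increments": [[0,0,0.0005,0,0,0,-1],[0,0,0,0,0,0,-1],[0,0,0,0,0,0,-1]]}}

```text
time: 16.78
tool_pos: [580.8, 65.8, 11.2]
ee_rot: [-0.0, 0.731, -0.682, 0.0]
ft_force: [-1.3, -0.2, 1.9]
opening: 18.4
```

Request:
{"api": "step_arm", "payload": {"increments": [[0,0,0,0,0,0,-0.3],[0,0,0,0,0,0,-0.3],[0,0,-0.005,0,0,0,-0.3],[0,0,-0.02,0,0,0,-0.3],[0,0,-0.04,0,0,0,-0.3]]}}

```text
time: 17.2
tool_pos: [576.1, 65.1, 71.8]
ee_rot: [0.004, 0.731, -0.682, -0.003]
ft_force: [-0.2, 0.0, -0.0]
opening: 29.7
```

Request:
{"api": "step_arm", "payload": {"increments": [[0,0,-0.04,0,0,0,0.55],[0,0,-0.04,0,0,0,0.55],[0,0,-0.03,0,0,0,0.55],[0.02,0.01,0,0,0,0,0.55],[0.034,0.016,0,0,0,0,0.55]]}}

```text
time: 17.62
tool_pos: [562.6, 16.0, 190.4]
ee_rot: [-0.005, 0.735, -0.678, 0.002]
ft_force: [0.3, -0.5, -1.3]
opening: 66.3
```

Request:
{"api": "step_arm", "payload": {"increments": [[0.034,0.016,0,0,0,0,0.55],[0.034,0.016,0,0,0,0,0.55],[0.034,0.016,0,0,0,0,0.55],[0.034,0.016,0,0,0,0,0.55],[0.034,0.016,0,0,0,0,0.55]]}}

```text
time: 18.03
tool_pos: [490.0, -166.7, 186.5]
ee_rot: [-0.0, 0.731, -0.682, 0.001]
ft_force: [0.3, -0.1, -0.5]
opening: 66.1
```

Request:
{"api": "step_arm", "payload": {"increments": [[0.034,0.016,0,0,0,0,0.55],[0.034,0.016,0,0,0,0,0.55],[0.034,0.016,0,0,0,0,0.55],[0.031,0.0115,0,0,0,0,0.55],[0,0,0,0,0,0,0.55]]}}

```text
time: 18.45
tool_pos: [436.3, -311.2, 186.9]
ee_rot: [0.002, 0.727, -0.687, 0.002]
ft_force: [-0.4, -1.6, 0.8]
opening: 65.9
```

Request:
{"api": "step_arm", "payload": {"increments": [[0,0,0,0,0,0,0.55],[0,0,0,0,0,0,0.55],[0,0,0,0,0,0,0.55]]}}

```text
time: 18.7
tool_pos: [441.6, -300.1, 185.8]
ee_rot: [-0.001, 0.732, -0.681, -0.0]
ft_force: [0.0, 0.6, -0.0]
opening: 66.4
```

```bash
python3 - <<'E'
from h import *
f=grab("wrist","w8"); go(440.5,-301.5,8,-86)
parts(f,(14,16),thr=(8,110,40))
E
```

```text
tcp [ 441.7 -299.9  185.8] yaw -85.79 open 66.1 t 18.8 q1,q7 [ 0.36 -0.94] F [ 0.9 -0.1 -0.5] tilt [0.0004 0.0008]
  shift tool-now mm [  1.6   1.4 177.8]  after turn [np.float64(1.5), np.float64(1.3), np.float64(177.8)]  turn about tool z rad 0.004
px [14. 68.] z 14 c [577.4  37.9] size [ 58.  119.2] long axis deg 5.5
px [14. 68.] z 16 c [577.   35.7] size [ 57.6 118.5] long axis deg 5.5
px [68. 58.] z 14 c [579.7 -53.9] size [ 42.6 139.2] long axis deg 3.6
px [68. 58.] z 16 c [579.3 -55.4] size [ 42.3 138.4] long axis deg 3.6
px [55. 72.] z 14 c [572.8 -20. ] size [171. 178.] long axis deg 94.0
px [55. 72.] z 16 c [572.4 -21.8] size [170.  176.9] long axis deg 94.0
```

View pics/w8.png

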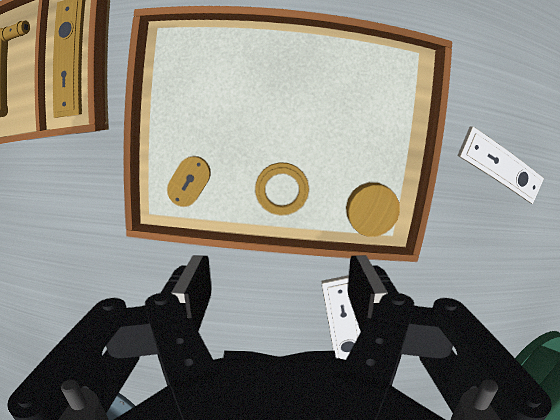

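The wrist view shows rose (282,189), knob (373,210) and escutcheon (188,181) in place. The lever and backplate are at the left edge in their lanes.

```bash
cat >> h.py <<'E'
def roi(f,x0,y0,x1,y1,z):
    h=cv2.cvtColor(f["frame"],cv2.COLOR_BGR2HSV)[y0:y1,x0:x1]; m=cv2.inRange(h,(8,85,40),(32,255,255))
    k=max(blobs(m,100,1e5),key=cv2.contourArea)[:,0]+[x0,y0]
    p=plane(f,k,z)[:,:2].astype(np.float32); (c,s,a)=cv2.minAreaRect(p); cc,rr=cv2.minEnclosingCircle(p)
    q=cv2.boxPoints((c,s,a)); e=max((q[1]-q[0],q[2]-q[1]),key=np.linalg.norm)
    print("c",np.round(c,1),"size",np.round(s,1),"long deg %.1f"%(np.degrees(np.arctan2(e[1],e[0]))%180),"circ",np.round(cc,1),"d %.1f"%(2*rr))
E
python3 - <<'E'
from h import *
f=grab("wrist")
for z in (9,12): roi(f,250,155,315,221,z)
for z in (47,53): roi(f,338,173,405,236,z)
roi(f,160,148,216,211,13)
E
```

```text
c [ 439.9 -301.5] size [52.8 53.4] long deg 94.3 circ [ 439.8 -301.5] d 54.3
c [ 440.6 -301.4] size [52.3 52.9] long deg 94.3 circ [ 440.5 -301.5] d 53.8
c [ 433.9 -385.4] size [55.7 66. ] long deg 100.8 circ [ 434.5 -388.4] d 81.8
c [ 435.6 -383.5] size [54.5 64.6] long deg 100.8 circ [ 436.2 -386.4] d 80.0
c [ 442.2 -206.1] size [33.9 56.9] long deg 148.7 circ [ 442.5 -205.6] d 56.9
```

Request:
{"api": "step_arm", "payload": {"increments": [[0.0015,0.0015,0.03,0,0,0,0.55],[0,0,0.04,0,0,0,0.55],[0,0,0.04,0,0,0,0.55],[0,0,0.035,0,0,0,0.55],[0,0,0.02,0,0,0,0.55]]}}

```text
time: 19.22
tool_pos: [437.4, -300.3, 16.9]
ee_rot: [0.0, 0.732, -0.681, -0.003]
ft_force: [0.1, 0.6, -0.3]
opening: 66.2
```

Request:
{"api": "step_arm", "payload": {"increments": [[0,0,0.008,0,0,0,0.55],[0,0,0.002,0,0,0,0.55],[0,0,0,0,0,0,0.55],[0,0,0,0,0,0,0.55],[0,0,0,0,0,0,0.55]]}}

```text
time: 19.63
tool_pos: [441.0, -304.4, 12.8]
ee_rot: [-0.001, 0.731, -0.682, 0.002]
ft_force: [1.4, 1.4, -1.1]
opening: 66.2
```

Request:
{"api": "step_arm", "payload": {"increments": [[0,0,0.0015,0,0,0,0.55],[0,0,0.0015,0,0,0,0.55],[0,0,0,0,0,0,0.55],[0,0,0,0,0,0,0.55],[0,0,0,0,0,0,0.55]]}}

```text
time: 20.05
tool_pos: [439.2, -303.6, 7.9]
ee_rot: [-0.0, 0.731, -0.682, 0.0]
ft_force: [0.2, -0.1, 0.1]
opening: 66.5
```

```bash
python3 - <<'E'
from h import *
f=grab("wrist","w9"); go(440,-301.5,5,-86)
cv2.imwrite("pics/v9.png",f["frame"][150:360,100:460])
E
```

```text
tcp [ 439.1 -303.6    7.8] yaw -86.00 open 66.1 t 20.1 q1,q7 [ 0.4  -0.88] F [ 0.7 -0.4  0. ] tilt [0.0001 0.    ]
  shift tool-now mm [-2.  -1.   2.8]  after turn [np.float64(-2.0), np.float64(-1.0), np.float64(2.8)]  turn about tool z rad -0.000
```

View pics/v9.png

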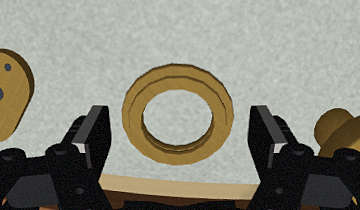

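```bash
python3 - <<'E'
from h import *
f=grab("wrist"); 
for z in(6,12): roi(f,215,205,340,318,z)
print(plane(f,[(278,265),(277,268)],16).round(1))
for dz in (0,5,8): # where pads of width 22 centred on TCP, 66 apart at tip height would show
    o,r=pose(); P=[o["tool_pos"]+r@np.array([sx*33,sy*11,-dz]) for sx in(-1,1) for sy in(-1,1)]
    Ti=np.linalg.inv(f["T"])
    for p in P:
        c=Ti[:3,:3]@p+Ti[:3,3]; rr=np.hypot(c[0],c[1]); t=np.arctan2(rr,c[2]); print(dz,(f["cx"]+f["fx"]*t*c[0]/rr).round(),(f["cy"]+f["fy"]*t*c[1]/rr).round())
E
```

```text
c [ 438.2 -302. ] size [55.8 55.4] long deg 4.1 circ [ 438.1 -301.7] d 56.8
c [ 441.2 -301.8] size [53.5 53. ] long deg 4.1 circ [ 441.2 -301.5] d 54.4
[[ 444.8 -301.9   16. ]
 [ 443.2 -301.6   16. ]]
0 212.0 247.0
0 216.0 286.0
0 349.0 247.0
0 345.0 286.0
5 210.0 251.0
5 214.0 291.0
5 351.0 251.0
5 347.0 291.0
8 209.0 254.0
8 213.0 294.0
8 353.0 254.0
8 348.0 294.0
```

The crop shows the rose centred between the open pads. The pad tips appear at about (207,257) in the full frame, so they stand about 8 mm behind the TCP at this opening. The TCP therefore has to go lower, to z of about 2.

Request:
{"api": "step_arm", "payload": {"increments": [[-0.002,-0.001,0.002,0,0,0,0.55],[0,0,0.002,0,0,0,0.55],[0,0,0.0015,0,0,0,0.55],[0,0,0,0,0,0,0.55],[0,0,0,0,0,0,0.55]]}}

```text
time: 20.57
tool_pos: [439.8, -301.4, 2.0]
ee_rot: [0.0, 0.731, -0.682, -0.0]
ft_force: [-0.1, 0.5, -0.4]
opening: 66.3
```

Request:
{"api": "step_arm", "payload": {"increments": [[0,0,0,0,0,0,0],[0,0,0,0,0,0,0],[0,0,0,0,0,0,0],[0,0,0,0,0,0,0]], "newtons": 40}}

```text
time: 20.9
tool_pos: [440.5, -301.9, 2.8]
ee_rot: [-0.0, 0.731, -0.682, 0.001]
ft_force: [-0.4, 0.5, 3.5]
opening: 52.4
```

Request:
{"api": "step_arm", "payload": {"increments": [[0,0,-0.003,0,0,0,-0.2],[0,0,-0.01,0,0,0,-0.2],[0,0,-0.025,0,0,0,-0.2],[0,0,-0.035,0,0,0,-0.2],[0,0,-0.035,0,0,0,-0.2]]}}

```text
time: 21.32
tool_pos: [438.4, -300.6, 110.6]
ee_rot: [0.001, 0.731, -0.682, -0.002]
ft_force: [1.1, -0.2, -0.4]
opening: 51.7
```

Request:
{"api": "step_arm", "payload": {"increments": [[0,0,0,0,0,0,-0.2],[0,0,0,0,0,0,-0.2],[-0.02,-0.003,0,0,0,0,-0.2],[-0.038,-0.006,0,0,0,0,-0.2],[-0.038,-0.006,0,0,0,0,-0.2]]}}

```text
time: 21.73
tool_pos: [446.3, -204.7, 109.0]
ee_rot: [0.001, 0.73, -0.684, -0.001]
ft_force: [1.3, 1.3, -1.2]
opening: 51.9
```

Request:
{"api": "step_arm", "payload": {"increments": [[-0.038,-0.006,0,0,0,0,-0.2],[-0.038,-0.006,0,0,0,0,-0.2],[-0.038,-0.006,0,0,0,0,-0.2],[-0.038,-0.006,0,0,0,0,-0.2],[-0.038,-0.006,0,0,0,0,-0.2]]}}

```text
time: 22.15
tool_pos: [462.8, -11.3, 108.8]
ee_rot: [0.001, 0.731, -0.682, -0.001]
ft_force: [0.5, -0.7, -1.2]
opening: 52.3
```

Request:
{"api": "step_arm", "payload": {"increments": [[-0.038,-0.006,0,0,0,0,-0.2],[-0.038,-0.006,0,0,0,0,-0.2],[-0.038,-0.006,0,0,0,0,-0.2],[-0.038,-0.006,0,0,0,0,-0.2],[-0.038,-0.006,0,0,0,0,-0.2]]}}

```text
time: 22.57
tool_pos: [479.6, 179.7, 108.5]
ee_rot: [0.002, 0.731, -0.682, -0.001]
ft_force: [-0.1, -0.4, -0.6]
opening: 52.2
```

Request:
{"api": "step_arm", "payload": {"increments": [[-0.038,-0.006,0,0,0,0,-0.2],[-0.038,-0.011,0,0,0,0,-0.2],[0,0,0,0,0,0,-0.2],[0,0,0,0,0,0,-0.2],[0,0,0,0,0,0,-0.2]]}}

```text
time: 22.98
tool_pos: [491.7, 254.7, 108.4]
ee_rot: [0.002, 0.732, -0.682, -0.0]
ft_force: [0.8, -0.8, 0.0]
opening: 52.3
```

```bash
python3 - <<'E'
from h import *
f=grab("wrist","w10"); go(493,256,3,-86)
E
```

```text
tcp [492.1 253.5 108.7] yaw -86.06 open 52.1 t 23.0 q1,q7 [-0.43 -2.11] F [ 0.9 -1.5 -1.4] tilt [-0.0032 -0.0028]
  shift tool-now mm [ -2.7  -1.4 105.6]  after turn [np.float64(-2.4), np.float64(-1.1), np.float64(105.7)]  turn about tool z rad -0.001
```

View pics/w10.png

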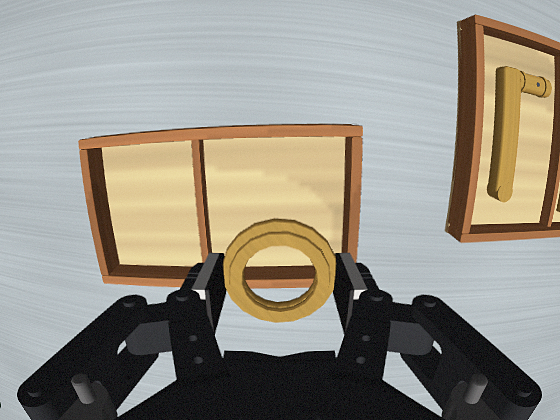

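The rose is held level at (280,270) over the larger cell. The tray's far outer corners are at (80,142) and (363,126), and the divider's far end at (197..205,140).

```bash
python3 - <<'E'
from h import *
f=grab("wrist");go(493,256,3,-86)
p=plane(f,[(80,142),(363,126)],30)[:,:2]; print(p.round(1), np.linalg.norm(p[0]-p[1]))
e=(p[0]-p[1])/np.linalg.norm(p[0]-p[1]); n=np.array([-e[1],e[0]]); c=p.mean(0)+62*n; print("centre",c.round(1),"yaw",np.degrees(np.arctan2(e[1],e[0]))-90,"big",(c-45*e).round(1),"small",(c+57*e).round(1))
print(plane(f,[(201,140)],20).round(1))
E
```

```text
tcp [492.5 253.  109. ] yaw -86.13 open 52.2 t 23.1 q1,q7 [-0.43 -2.11] F [-1.2 -0.3 -0.7] tilt [-0.0025 -0.0026]
  shift tool-now mm [ -3.2  -1.  105.9]  after turn [np.float64(-2.9), np.float64(-0.7), np.float64(106.0)]  turn about tool z rad -0.002
[[541.3 411. ]
 [561.5 201.3]] 210.69701023663617
centre [489.7 300.2] yaw 5.485153873462508 big [494.  255.4] small [484.2 357. ]
[[543.  313.8  20. ]]
```

Request:
{"api": "step_arm", "payload": {"increments": [[-0.003,-0.001,0.02,0,0,0,-0.2],[0,0,0.03,0,0,0,-0.2],[0,0,0.03,0,0,0,-0.2],[0,0,0.015,0,0,0,-0.2],[0,0,0.005,0,0,0,-0.2]]}}

```text
time: 23.5
tool_pos: [491.3, 254.6, 6.8]
ee_rot: [0.004, 0.73, -0.683, -0.001]
ft_force: [-0.6, -0.8, -1.0]
opening: 52.1
```

Request:
{"api": "step_arm", "payload": {"increments": [[0,0,0,0,0,0,-0.2],[0,0,0,0,0,0,-0.2],[0,0,0,0,0,0,-0.2],[0,0,0,0,0,0,-0.2],[0,0,0,0,0,0,-0.2]]}}

```text
time: 23.92
tool_pos: [495.2, 259.2, 11.7]
ee_rot: [-0.001, 0.731, -0.682, 0.0]
ft_force: [-0.7, -0.2, -0.6]
opening: 52.1
```

Request:
{"api": "step_arm", "payload": {"increments": [[0,0,0.001,0,0,0,-0.2],[0,0,0.001,0,0,0,-0.2],[0,0,0,0,0,0,-0.2],[0,0,0,0,0,0,-0.2],[0,0,0,0,0,0,-0.2]]}}

```text
time: 24.33
tool_pos: [494.0, 258.7, 8.2]
ee_rot: [0.0, 0.731, -0.682, -0.0]
ft_force: [0.3, 1.2, -1.2]
opening: 52.2
```

Request:
{"api": "step_arm", "payload": {"increments": [[0.002,0,0.001,0,0,0,-0.2],[0,0,0.001,0,0,0,-0.2],[0,0,0.001,0,0,0,-0.2],[0,0,0.001,0,0,0,-0.2],[0,0,0,0,0,0,-0.2]]}}

```text
time: 24.75
tool_pos: [494.0, 256.6, 4.0]
ee_rot: [0.0, 0.731, -0.682, -0.0]
ft_force: [-0.3, 0.3, -1.5]
opening: 51.7
```

Request:
{"api": "step_arm", "payload": {"increments": [[0,0,0,0,0,0,-0.2],[0,0,0,0,0,0,-0.2],[0,0,0.0005,0,0,0,-0.2],[0,0,0,0,0,0,-0.2],[0,0,0,0,0,0,-0.2]]}}

```text
time: 25.17
tool_pos: [494.2, 256.7, 3.8]
ee_rot: [-0.0, 0.731, -0.682, -0.0]
ft_force: [-0.1, 0.1, -1.0]
opening: 51.8
```

Request:
{"api": "step_arm", "payload": {"increments": [[0,0,0.0005,0,0,0,-0.2],[0,0,0,0,0,0,-0.2],[0,0,0,0,0,0,-0.2]]}}

```text
time: 25.42
tool_pos: [494.2, 256.7, 3.3]
ee_rot: [0.0, 0.731, -0.682, -0.0]
ft_force: [0.7, 0.4, -1.1]
opening: 51.7
```

Request:
{"api": "step_arm", "payload": {"increments": [[0,0,0.0005,0,0,0,-0.2],[0,0,0,0,0,0,-0.2],[0,0,0,0,0,0,-0.2]]}}

```text
time: 25.67
tool_pos: [494.3, 256.7, 2.9]
ee_rot: [-0.0, 0.731, -0.682, 0.0]
ft_force: [-0.1, -0.8, 0.8]
opening: 52.1
```

Request:
{"api": "step_arm", "payload": {"increments": [[0,0,0.0005,0,0,0,-0.2],[0,0,0,0,0,0,-0.2],[0,0,0,0,0,0,-0.2]]}}

```text
time: 25.92
tool_pos: [494.3, 256.7, 2.8]
ee_rot: [0.0, 0.731, -0.682, 0.0]
ft_force: [-1.2, -1.7, 5.2]
opening: 52.1
```

Request:
{"api": "step_arm", "payload": {"increments": [[0,0,0,0,0,0,0.5],[0,0,0,0,0,0,0.5],[0,0,-0.005,0,0,0,0.5],[0,0,-0.02,0,0,0,0.55],[0,0,-0.04,0,0,0,0.55]]}}

```text
time: 26.33
tool_pos: [489.9, 254.2, 63.3]
ee_rot: [0.005, 0.731, -0.682, -0.002]
ft_force: [-0.2, -0.6, -1.2]
opening: 66.4
```

Request:
{"api": "step_arm", "payload": {"increments": [[0,0,-0.04,0,0,0,0.55],[0,0,-0.04,0,0,0,0.55],[0,0,-0.03,0,0,0,0.55],[0.02,0.003,0,0,0,0,0.55],[0.038,0.006,0,0,0,0,0.55]]}}

```text
time: 26.75
tool_pos: [491.3, 205.1, 181.6]
ee_rot: [-0.006, 0.735, -0.679, 0.001]
ft_force: [-0.1, -0.1, -1.0]
opening: 66.1
```

```bash
python3 - <<'E'
from h import *
f=grab("wrist","w11"); go(437,-388,0,-86)
cv2.imwrite("pics/v11.png",f["frame"])
E
```

```text
tcp [489.9 189.8 178.7] yaw -86.27 open 66.6 t 26.8 q1,q7 [-0.34 -1.99] F [-0.7 -7.5 -1.6] tilt [ 0.0013 -0.0053]
  shift tool-now mm [572.2  90.5 181.7]  after turn [np.float64(572.7), np.float64(93.1), np.float64(178.7)]  turn about tool z rad -0.005
```

View pics/v11.png

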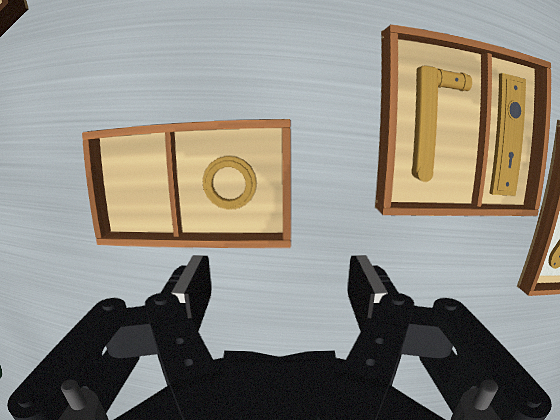

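Very clear: the rose lies flat in the larger cell at (230,182), and the lever and backplate are in their lanes. Next is the knob.

Request:
{"api": "step_arm", "payload": {"increments": [[0.038,0.006,0,0,0,0,0.55],[0.038,0.006,0,0,0,0,0.55],[0.038,0.006,0,0,0,0,0.55],[0.038,0.006,0,0,0,0,0.55],[0.038,0.006,0,0,0,0,0.55]]}}

```text
time: 27.22
tool_pos: [471.9, 4.6, 177.3]
ee_rot: [-0.0, 0.731, -0.682, 0.0]
ft_force: [1.5, -0.3, -0.6]
opening: 66.2
```

Request:
{"api": "step_arm", "payload": {"increments": [[0.038,0.006,0,0,0,0,0.55],[0.038,0.006,0,0,0,0,0.55],[0.038,0.006,0,0,0,0,0.55],[0.038,0.006,0,0,0,0,0.55],[0.038,0.006,0,0,0,0,0.55]]}}

```text
time: 27.63
tool_pos: [455.2, -186.9, 177.4]
ee_rot: [-0.0, 0.731, -0.682, 0.0]
ft_force: [0.1, 0.0, 0.0]
opening: 66.2
```

Request:
{"api": "step_arm", "payload": {"increments": [[0.038,0.006,0,0,0,0,0.55],[0.038,0.006,0,0,0,0,0.55],[0.038,0.006,0,0,0,0,0.55],[0.038,0.006,0,0,0,0,0.55],[0.038,0.006,0,0,0,0,0.55]]}}

```text
time: 28.05
tool_pos: [438.6, -378.4, 177.2]
ee_rot: [-0.0, 0.731, -0.682, -0.0]
ft_force: [0.9, 0.3, 0.3]
opening: 66.1
```

Request:
{"api": "step_arm", "payload": {"increments": [[0.0115,0.003,0,0,0,0,0.55],[0,0,0,0,0,0,0.55],[0,0,0,0,0,0,0.55],[0,0,0,0,0,0,0.55],[0,0,0,0,0,0,0.55]]}}

```text
time: 28.47
tool_pos: [438.1, -385.7, 176.9]
ee_rot: [-0.001, 0.733, -0.681, -0.001]
ft_force: [-1.1, 0.9, 0.5]
opening: 66.1
```

```bash
python3 - <<'E'
from h import *
f=grab("wrist","w12"); go(437,-388,28,-86)
h=cv2.cvtColor(cv2.GaussianBlur(f["frame"],(3,3),0),cv2.COLOR_BGR2HSV)
for s in(110,130,145):
    m=cv2.inRange(h,(8,s,40),(32,255,255)); m[:120]=0
    for k in blobs(m,900,6000):
        (u,v),r=cv2.minEnclosingCircle(k); print(s,"px",round(u),round(v),"r",round(r),cv2.contourArea(k)/(np.pi*r*r))
        e=cv2.fitEllipse(k); print("   ell",np.round(e[0],1),np.round(e[1],1), plane(f,[e[0]],47)[0].round(1),plane(f,[e[0]],41)[0].round(1))
c=cv2.HoughCircles(cv2.cvtColor(f["frame"],cv2.COLOR_BGR2GRAY),cv2.HOUGH_GRADIENT,1.5,40,param1=100,param2=30,minRadius=20,maxRadius=40); print(c)
E
```

```text
tcp [ 438.1 -385.9  177. ] yaw -85.79 open 66.1 t 28.5 q1,q7 [ 0.4  -0.75] F [ 0.   0.1 -0.3] tilt [0.     0.0015]
  shift tool-now mm [  2.2   1.3 149. ]  after turn [np.float64(2.0), np.float64(1.2), np.float64(149.0)]  turn about tool z rad 0.004
110 px 281 202 r 29 0.9397098930758235
   ell [281.  201.6] [55.6 57.1] [ 435.9 -386.4   47. ] [ 434.3 -386.6   41. ]
110 px 112 176 r 24 0.6296774824013402
   ell [111.5 175. ] [30.3 50.1] [ 450.4 -227.    47. ] [ 449.  -223.6   41. ]
130 px 281 201 r 29 0.9418297676928783
   ell [281.  201.4] [55.4 56. ] [ 436.1 -386.4   47. ] [ 434.4 -386.5   41. ]
130 px 112 175 r 24 0.6315000286007516
   ell [111.6 174.9] [29.9 49.4] [ 450.4 -227.1   47. ] [ 449.1 -223.7   41. ]
145 px 281 201 r 28 0.9481723316216207
   ell [281.  201.4] [54.7 55.5] [ 436.1 -386.4   47. ] [ 434.4 -386.5   41. ]
145 px 112 175 r 24 0.6210940588951477
   ell [111.7 174.8] [29.5 48.9] [ 450.5 -227.3   47. ] [ 449.2 -223.9   41. ]
145 px 210 166 r 161 0.07289422753530621
   ell [211.3 168.7] [166.  331.3] [ 460.8 -324.6   47. ] [ 459.7 -323.4   41. ]
[[[281.25 200.25  28.25]
  [ 99.75 173.25  29.15]
  [ 36.75  36.75  22.4 ]
  [ 21.75  98.25  20.6 ]
  [162.75 312.75  20.9 ]
  [278.25 300.75  27.2 ]]]
```

Request:
{"api": "step_arm", "payload": {"increments": [[0,0.002,0.03,0,0,0,0.6],[0,0,0.04,0,0,0,0.6],[0,0,0.03,0,0,0,0.6],[0,0,0.02,0,0,0,0.6],[0,0,0.015,0,0,0,0.6]]}}

```text
time: 28.93
tool_pos: [434.5, -385.3, 39.6]
ee_rot: [-0.0, 0.732, -0.681, -0.002]
ft_force: [0.5, 0.1, 0.3]
opening: 68.0
```

Request:
{"api": "step_arm", "payload": {"increments": [[0,0,0.01,0,0,0,0.6],[0,0,0.006,0,0,0,0.6],[0,0,0,0,0,0,0.6],[0,0,0,0,0,0,0.6],[0,0,0,0,0,0,0.6]]}}

```text
time: 29.35
tool_pos: [436.2, -389.2, 27.6]
ee_rot: [-0.0, 0.731, -0.682, 0.001]
ft_force: [0.2, 0.4, -0.1]
opening: 68.2
```

Request:
{"api": "step_arm", "payload": {"increments": [[0,0,0,0,0,0,0.6],[0,0,0,0,0,0,-0.2],[0,0,0,0,0,0,-0.2],[0,0,0,0,0,0,-0.2],[0,0,0,0,0,0,-0.2]]}}

```text
time: 29.77
tool_pos: [435.8, -388.8, 27.4]
ee_rot: [-0.0, 0.731, -0.682, 0.001]
ft_force: [-0.8, 0.5, 5.6]
opening: 48.5
```

Request:
{"api": "step_arm", "payload": {"increments": [[0,0,0,0,0,0,-0.2],[0,0,-0.005,0,0,0,-0.2],[0,0,-0.02,0,0,0,-0.2],[0,0,-0.035,0,0,0,-0.2],[0,0,-0.03,0,0,0,-0.2]], "newtons": 50}}

```text
time: 30.18
tool_pos: [433.6, -387.6, 115.9]
ee_rot: [0.0, 0.731, -0.682, -0.002]
ft_force: [1.2, -0.3, -2.1]
opening: 48.1
```

Request:
{"api": "step_arm", "payload": {"increments": [[0,0,-0.01,0,0,0,-0.2],[0,0,0,0,0,0,-0.2],[0,0,0,0,0,0,-0.2],[-0.018,-0.003,0,0,0,0,-0.2],[-0.03,-0.005,0,0,0,0,-0.2]]}}

```text
time: 30.6
tool_pos: [436.4, -342.8, 123.9]
ee_rot: [0.002, 0.729, -0.684, -0.001]
ft_force: [0.2, -1.3, -2.1]
opening: 48.2
```

Request:
{"api": "step_arm", "payload": {"increments": [[-0.037,-0.006,0,0,0,0,-0.2],[-0.037,-0.006,0,0,0,0,-0.2],[-0.037,-0.006,0,0,0,0,-0.2],[-0.037,-0.006,0,0,0,0,-0.2],[-0.037,-0.006,0,0,0,0,-0.2]]}}

```text
time: 31.02
tool_pos: [454.0, -151.0, 123.4]
ee_rot: [0.001, 0.731, -0.682, -0.002]
ft_force: [0.4, -0.5, -2.6]
opening: 48.1
```

Request:
{"api": "step_arm", "payload": {"increments": [[-0.037,-0.006,0,0,0,0,-0.2],[-0.037,-0.006,0,0,0,0,-0.2],[-0.037,-0.006,0,0,0,0,-0.2],[-0.037,-0.006,0,0,0,0,-0.2],[-0.037,-0.006,0,0,0,0,-0.2]]}}

```text
time: 31.43
tool_pos: [470.9, 34.7, 123.5]
ee_rot: [0.002, 0.731, -0.682, -0.002]
ft_force: [0.2, -0.2, -2.2]
opening: 48.2
```

Request:
{"api": "step_arm", "payload": {"increments": [[-0.037,-0.006,0,0,0,0,-0.2],[-0.037,-0.006,0,0,0,0,-0.2],[-0.037,-0.006,0,0,0,0,-0.2],[-0.037,-0.006,0,0,0,0,-0.2],[-0.037,-0.006,0,0,0,0,-0.2]]}}

```text
time: 31.85
tool_pos: [488.2, 220.6, 123.1]
ee_rot: [0.003, 0.731, -0.682, -0.001]
ft_force: [0.7, 0.5, -2.7]
opening: 48.3
```

Request:
{"api": "step_arm", "payload": {"increments": [[-0.025,-0.004,0,0,0,0,-0.2],[-0.012,-0.002,0,0,0,0,-0.2],[0,0,0,0,0,0,-0.2],[0,0,0,0,0,0,-0.2],[0,0,0,0,0,0,-0.2]]}}

```text
time: 32.27
tool_pos: [493.5, 253.7, 124.6]
ee_rot: [0.002, 0.73, -0.683, 0.0]
ft_force: [0.0, -0.8, -2.9]
opening: 47.9
```

Request:
{"api": "step_arm", "payload": {"increments": [[0,0,0,0,0,0,-0.2],[0,0,0,0,0,0,-0.2],[0,0,0,0,0,0,-0.2]]}}

```text
time: 32.52
tool_pos: [494.4, 255.4, 126.2]
ee_rot: [0.0, 0.73, -0.683, 0.0]
ft_force: [-0.5, 0.6, -3.0]
opening: 48.0
```

```bash
python3 - <<'E'
from h import *
f=grab("wrist","w13"); go(494.3,256.7,28,-86)
E
```

```text
tcp [494.4 255.9 126.4] yaw -86.11 open 48.0 t 32.6 q1,q7 [-0.49 -2.08] F [-0.4 -0.6 -1.4] tilt [ 0.0002 -0.0003]
  shift tool-now mm [-0.9  0.1 98.4]  after turn [np.float64(-0.8), np.float64(0.1), np.float64(98.4)]  turn about tool z rad -0.002
```

View pics/w13.png

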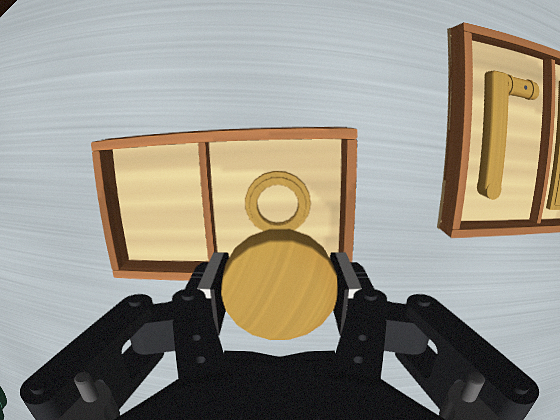

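The knob is held upright at (280,285), and the rose is visible at about (278,202).

```bash
python3 - <<'E'
from h import *
f=grab("wrist");o,r=pose();print(o["tool_pos"].round(1))
h=cv2.cvtColor(f["frame"],cv2.COLOR_BGR2HSV)[165:228,238:318]; print(h[[37,10,37],[40,40,12]])
g=cv2.cvtColor(f["frame"],cv2.COLOR_BGR2GRAY)[165:232,238:318]
print((cv2.HoughCircles(cv2.resize(g,None,fx=3,fy=3),cv2.HOUGH_GRADIENT,1,30,param1=100,param2=25,minRadius=50,maxRadius=120)))
print("px(278,202) z16,z6",plane(f,[(278,202)],16).round(1),plane(f,[(278,202)],6).round(1))
h=cv2.cvtColor(f["frame"],cv2.COLOR_BGR2HSV)[238:345,215:345]; m=cv2.inRange(h,(8,110,40),(32,255,255)); k=max(blobs(m,500,1e5),key=cv2.contourArea)+[215,238]
e=cv2.fitEllipse(k); print(e); print(plane(f,[e[0]],27.4+0+119).round(1))
E
```

```text
[494.4 256.3 126.5]
[[ 23  82 228]
 [ 21 147 193]
 [ 20 153 167]]
[[[120.5 113.5  97.6]
  [101.5 139.5 108.4]
  [140.5  90.5  67.7]
  [ 97.5  93.5  67.6]
  [142.5 135.5  86.2]]]
px(278,202) z16,z6 [[497.1 257.7  16. ]] [[494.4 257.6   6. ]]
((278.9474792480469, 286.5034484863281), (104.73133087158203, 118.24346923828125), 89.49211120605469)
[[495.6 256.7 146.4]]
```

Request:
{"api": "step_arm", "payload": {"increments": [[-0.001,-0.001,0.02,0,0,0,-0.2],[0,0,0.03,0,0,0,-0.2],[0,0,0.02,0,0,0,-0.2],[0,0,0.01,0,0,0,-0.2],[0,0,0,0,0,0,-0.2]]}}

```text
time: 33.03
tool_pos: [492.9, 256.8, 43.7]
ee_rot: [0.003, 0.731, -0.682, -0.001]
ft_force: [-0.6, 0.9, -2.5]
opening: 48.4
```

Request:
{"api": "step_arm", "payload": {"increments": [[0,0,0,0,0,0,-0.2],[0,0,0,0,0,0,-0.2],[0,0,0,0,0,0,-0.2],[0,0,0,0,0,0,-0.2],[0,0,0,0,0,0,-0.2]]}}

```text
time: 33.45
tool_pos: [495.9, 258.8, 47.5]
ee_rot: [-0.001, 0.731, -0.682, 0.0]
ft_force: [-0.2, -0.2, -2.6]
opening: 48.5
```

Request:
{"api": "step_arm", "payload": {"increments": [[0,0,0,0,0,0,-0.2],[0,0,0,0,0,0,-0.2]]}}

```text
time: 33.62
tool_pos: [495.3, 258.3, 46.7]
ee_rot: [-0.0, 0.731, -0.682, 0.0]
ft_force: [0.2, 0.4, -2.6]
opening: 47.9
```

Request:
{"api": "step_arm", "payload": {"increments": [[0,0,0.003,0,0,0,-0.2],[0,0,0.003,0,0,0,-0.2],[0,0,0.002,0,0,0,-0.2],[0,0,0,0,0,0,-0.2],[0,0,0,0,0,0,-0.2]]}}

```text
time: 34.03
tool_pos: [494.8, 258.0, 37.8]
ee_rot: [0.0, 0.731, -0.682, -0.0]
ft_force: [0.2, -0.2, -2.5]
opening: 47.9
```

Request:
{"api": "step_arm", "payload": {"increments": [[0,0,0.002,0,0,0,-0.2],[0,0,0.002,0,0,0,-0.2],[0,0,0.001,0,0,0,-0.2],[0,0,0,0,0,0,-0.2],[0,0,0,0,0,0,-0.2]]}}

```text
time: 34.45
tool_pos: [495.0, 258.2, 33.2]
ee_rot: [0.0, 0.731, -0.682, -0.0]
ft_force: [-0.4, -0.6, -2.4]
opening: 48.2
```

Request:
{"api": "step_arm", "payload": {"increments": [[0,0,0.001,0,0,0,-0.2],[0,0,0.001,0,0,0,-0.2],[0,0,0.001,0,0,0,-0.2],[0,0,0,0,0,0,-0.2],[0,0,0,0,0,0,-0.2]]}}

```text
time: 34.87
tool_pos: [495.0, 258.2, 30.2]
ee_rot: [0.0, 0.731, -0.682, -0.0]
ft_force: [0.0, -0.1, -1.9]
opening: 48.5
```

In the hole with no contact so far (TCP 30, floor expected at about 27.4).

Request:
{"api": "step_arm", "payload": {"increments": [[0,0,0.001,0,0,0,-0.2],[0,0,0.001,0,0,0,-0.2],[0,0,0,0,0,0,-0.2],[0,0,0,0,0,0,-0.2]]}}

```text
time: 35.2
tool_pos: [495.0, 258.2, 28.2]
ee_rot: [0.0, 0.731, -0.682, -0.0]
ft_force: [0.6, 0.1, -2.6]
opening: 48.2
```

Request:
{"api": "step_arm", "payload": {"increments": [[0,0,0.0005,0,0,0,-0.2],[0,0,0,0,0,0,-0.2],[0,0,0,0,0,0,-0.2]]}}

```text
time: 35.45
tool_pos: [495.1, 258.2, 27.8]
ee_rot: [-0.0, 0.731, -0.682, -0.0]
ft_force: [-0.3, -0.7, -3.4]
opening: 48.2
```

Request:
{"api": "step_arm", "payload": {"increments": [[0,0,0.0005,0,0,0,-0.2],[0,0,0,0,0,0,-0.2],[0,0,0,0,0,0,-0.2]]}}

```text
time: 35.7
tool_pos: [495.3, 258.3, 27.6]
ee_rot: [-0.0, 0.731, -0.682, 0.0]
ft_force: [0.5, -0.3, -0.1]
opening: 48.0
```

Request:
{"api": "step_arm", "payload": {"increments": [[0,0,0.0003,0,0,0,-0.2],[0,0,0,0,0,0,-0.2],[0,0,0,0,0,0,0.5],[0,0,0,0,0,0,0.5],[0,0,0,0,0,0,0.5]]}}

```text
time: 36.12
tool_pos: [495.3, 258.5, 27.0]
ee_rot: [-0.0, 0.731, -0.682, 0.0]
ft_force: [-0.2, -0.7, 0.4]
opening: 63.7
```

Request:
{"api": "step_arm", "payload": {"increments": [[0,0,-0.005,0,0,0,0.5],[0,0,-0.01,0,0,0,0.5],[0,0,-0.02,0,0,0,0.5],[0,0,-0.035,0,0,0,0.5],[0,0,-0.04,0,0,0,0.18]]}}

```text
time: 36.53
tool_pos: [493.3, 257.2, 136.9]
ee_rot: [0.002, 0.731, -0.682, -0.001]
ft_force: [0.8, 0.9, 0.1]
opening: 53.8
```

Request:
{"api": "step_arm", "payload": {"increments": [[0,0,-0.04,0,0,0,0.18],[0.02,0.0035,0,0,0,0,0.18],[0.0365,0.0068,0,0,0,0,0.18],[0.0365,0.0068,0,0,0,0,0.18],[0.0365,0.0068,0,0,0,0,0.18]]}}

```text
time: 36.95
tool_pos: [480.5, 126.6, 178.6]
ee_rot: [-0.001, 0.732, -0.681, 0.001]
ft_force: [0.6, -1.0, -0.7]
opening: 50.2
```

Request:
{"api": "step_arm", "payload": {"increments": [[0.0365,0.0068,0,0,0,0,0.18],[0.0365,0.0068,0,0,0,0,0.18],[0.0365,0.0068,0,0,0,0,0.18],[0.0365,0.0068,0,0,0,0,0.18],[0.0365,0.0068,0,0,0,0,0.18]]}}

```text
time: 37.37
tool_pos: [458.9, -58.7, 178.2]
ee_rot: [-0.001, 0.731, -0.682, 0.001]
ft_force: [0.2, -0.0, -1.2]
opening: 50.1
```

Request:
{"api": "step_arm", "payload": {"increments": [[0.0365,0.0068,0,0,0,0,0.18],[0.0365,0.0068,0,0,0,0,0.18],[0.0365,0.0068,0,0,0,0,0.18],[0.0365,0.0068,0,0,0,0,0.18],[0,0,0,0,0,0.103,0.18]]}}

```text
time: 37.78
tool_pos: [440.3, -214.0, 178.7]
ee_rot: [-0.001, -0.691, 0.723, -0.003]
ft_force: [0.3, -1.0, 0.7]
opening: 50.8
```

Request:
{"api": "step_arm", "payload": {"increments": [[0,0,0,0,0,0.103,0.18],[0,0,0,0,0,0.103,0.18],[0,0,0,0,0,0.103,0.18],[0,0,0,0,0,0.103,0.18],[0,0,0,0,0,0.103,0.18]]}}

```text
time: 38.2
tool_pos: [442.4, -204.6, 177.9]
ee_rot: [0.001, -0.487, 0.873, -0.0]
ft_force: [-0.9, 0.6, 0.1]
opening: 50.5
```

Request:
{"api": "step_arm", "payload": {"increments": [[0,0,0.03,0,0,0,0.1],[0,0,0.03,0,0,0,0.1],[0,0,0,0,0,0,0.1],[0,0,0,0,0,0,0.1],[0,0,0,0,0,0,0.1]]}}

```text
time: 38.62
tool_pos: [443.1, -204.9, 118.4]
ee_rot: [0.001, -0.489, 0.872, -0.001]
ft_force: [0.5, -0.3, 1.2]
opening: 46.9
```

```bash
python3 - <<'E'
from h import *
f=grab("wrist","w14"); 
h=cv2.cvtColor(f["frame"],cv2.COLOR_BGR2HSV); m=cv2.inRange(h,(8,100,40),(32,255,255))
for k in blobs(m,600,9000):
    p=plane(f,k[:,0],12.5)[:,:2].astype(np.float32); c,s,a=cv2.minAreaRect(p)
    q=cv2.boxPoints((c,s,a)); e=max((q[1]-q[0],q[2]-q[1]),key=np.linalg.norm)
    print(k.mean(0).round(),np.round(c,1),np.round(s,1),np.degrees(np.arctan2(e[1],e[0]))%180)
go(442.2,-206,5.5,58.7)
E
```

```text
[[ 10. 351.]] [437.6 257.1] [ 66.1 207.9] 116.19412
[[ 15. 246.]] [555.2  68.8] [81.6 39.8] 4.973493
[[282. 206.]] [ 442.4 -205.9] [33.1 55.5] 148.62738
tcp [ 443.6 -205.2  118.9] yaw -121.41 open 47.1 t 38.7 q1,q7 [ 0.05 -1.68] F [-0.2 -0.4  0.4] tilt [ 0.0033 -0.0008]
  shift tool-now mm [  1.6   1.2 113.4]  after turn [np.float64(1.5), np.float64(0.8), np.float64(113.4)]  turn about tool z rad -0.002
```

Request:
{"api": "step_arm", "payload": {"increments": [[0.001,0.001,0.02,0,0,0,0.1],[0,0,0.03,0,0,0,0.1],[0,0,0.03,0,0,0,0.1],[0,0,0.02,0,0,0,0.1],[0,0,0.008,0,0,0,0.1]]}}

```text
time: 39.08
tool_pos: [440.5, -204.5, 8.1]
ee_rot: [-0.0, -0.489, 0.872, 0.001]
ft_force: [-0.0, 0.4, -0.0]
opening: 47.0
```

Request:
{"api": "step_arm", "payload": {"increments": [[0,0,0.002,0,0,0,0.1],[0,0,0,0,0,0,0.1],[0,0,0,0,0,0,0.1],[0,0,0,0,0,0,0.1],[0,0,0,0,0,0,0.1]]}}

```text
time: 39.5
tool_pos: [442.1, -205.4, 8.4]
ee_rot: [0.001, -0.489, 0.872, -0.001]
ft_force: [-0.4, 0.2, -0.3]
opening: 47.0
```

Request:
{"api": "step_arm", "payload": {"increments": [[0,0,0.001,0,0,0,0.1],[0,0,0,0,0,0,0.1],[0,0,0,0,0,0,0.1]]}}

```text
time: 39.75
tool_pos: [440.9, -204.9, 6.2]
ee_rot: [0.0, -0.489, 0.872, -0.0]
ft_force: [0.0, 0.1, -0.2]
opening: 47.1
```

```bash
python3 - <<'E'
from h import *
go(442.3,-206,5.5,58.7)
E
```

```text
tcp [ 440.9 -204.9    6.2] yaw -121.41 open 47.1 t 39.8 q1,q7 [ 0.1  -1.59] F [ 0.   0.1 -0.2] tilt [0.0004 0.    ]
  shift tool-now mm [ 0.2 -1.8  0.7]  after turn [np.float64(0.2), np.float64(-1.8), np.float64(0.7)]  turn about tool z rad -0.002
```

Request:
{"api": "step_arm", "payload": {"increments": [[0,-0.002,0.0007,0,0,0,0.1],[0,0,0,0,0,0,0.1],[0,0,0,0,0,0,0.1],[0,0,0,0,0,0,-0.5],[0,0,0,0,0,0,-0.5]], "newtons": 40}}

```text
time: 40.17
tool_pos: [442.8, -206.1, 5.6]
ee_rot: [0.0, -0.489, 0.872, -0.0]
ft_force: [0.1, -0.6, -0.9]
opening: 32.6
```

Request:
{"api": "step_arm", "payload": {"increments": [[0,0,0,0,0,0,-0.5],[0,0,0,0,0,0,-0.5],[0,0,0,0,0,0,-0.5],[0,0,0,0,0,0,-0.5]]}}

```text
time: 40.5
tool_pos: [442.8, -206.2, 5.5]
ee_rot: [0.0, -0.489, 0.872, -0.0]
ft_force: [-0.9, 0.1, 4.5]
opening: 32.6
```

Request:
{"api": "step_arm", "payload": {"increments": [[0,0,-0.005,0,0,0,-0.5],[0,0,-0.015,0,0,0,-0.5],[0,0,-0.035,0,0,0,-0.5],[0,0,-0.04,0,0,0,-0.5],[0,0,-0.04,0,0,0,-0.5]]}}

```text
time: 40.92
tool_pos: [440.7, -205.3, 140.6]
ee_rot: [-0.001, -0.489, 0.872, 0.001]
ft_force: [0.7, -0.5, 0.2]
opening: 32.7
```

Request:
{"api": "step_arm", "payload": {"increments": [[0,0,0,0,0,-0.1165,-0.5],[0,0,0,0,0,-0.1165,-0.5],[0,0,0,0,0,-0.1165,-0.5],[0,0,0,0,0,-0.1165,-0.5],[0,0,0,0,0,-0.1165,-0.5]]}}

```text
time: 41.33
tool_pos: [441.8, -205.6, 140.0]
ee_rot: [0.0, 0.721, -0.693, -0.0]
ft_force: [0.5, -0.2, 0.4]
opening: 32.7
```

Request:
{"api": "step_arm", "payload": {"increments": [[0,0,0,0,0,-0.1165,-0.5],[0,0,0,0,0,-0.1165,-0.5],[0,0,0,0,0,-0.1165,-0.5],[0,0,0,0,0,-0.1165,-0.5],[0,0,0,0,0,-0.1165,-0.5]]}}

```text
time: 41.75
tool_pos: [441.7, -205.6, 139.8]
ee_rot: [0.0, 0.89, -0.457, -0.001]
ft_force: [-0.1, 0.0, -0.4]
opening: 32.8
```

Request:
{"api": "step_arm", "payload": {"increments": [[0,0,0,0,0,-0.1165,-0.5],[0,0,0,0,0,-0.1165,-0.5],[0,0,0,0,0,-0.1165,-0.5],[0,0,0,0,0,-0.1165,-0.5],[0,0,0,0,0,-0.1165,-0.5]]}}

```text
time: 42.17
tool_pos: [441.7, -205.6, 139.8]
ee_rot: [-0.0, 0.983, -0.182, -0.001]
ft_force: [-0.1, -0.4, 0.2]
opening: 32.5
```

Request:
{"api": "step_arm", "payload": {"increments": [[0,0,0,0,0,-0.1165,-0.5],[0,0,0,0,0,-0.1165,-0.5],[0,0,0,0,0,-0.1165,-0.5],[0,0,0,0,0,-0.1165,-0.5],[0,0,0,0,0,0,-0.5]]}}

```text
time: 42.58
tool_pos: [441.7, -205.7, 139.8]
ee_rot: [-0.0, 0.999, 0.048, -0.001]
ft_force: [-0.1, 1.0, -1.1]
opening: 32.8
```

```bash
python3 - <<'E'
from h import *
go(484,357,140,5.5)
E
```

```text
tcp [ 441.7 -205.7  139.8] yaw 5.52 open 32.8 t 42.6 q1,q7 [0.27 0.47] F [-0.1  1.  -1.1] tilt [-0.0013  0.0005]
  shift tool-now mm [ 9.62e+01 -5.56e+02  1.00e-01]  after turn [np.float64(96.0), np.float64(-556.0), np.float64(-0.2)]  turn about tool z rad 0.000
```

Request:
{"api": "step_arm", "payload": {"increments": [[0.0035,-0.02,0,0,0,0,-0.5],[0.0064,-0.037,0,0,0,0,-0.5],[0.0064,-0.037,0,0,0,0,-0.5],[0.0064,-0.037,0,0,0,0,-0.5],[0.0064,-0.037,0,0,0,0,-0.5]]}}

```text
time: 43.0
tool_pos: [455.0, -34.6, 140.2]
ee_rot: [0.0, 0.999, 0.045, -0.0]
ft_force: [0.7, -0.5, -0.3]
opening: 32.5
```

Request:
{"api": "step_arm", "payload": {"increments": [[0.0064,-0.037,0,0,0,0,-0.5],[0.0064,-0.037,0,0,0,0,-0.5],[0.0064,-0.037,0,0,0,0,-0.5],[0.0064,-0.037,0,0,0,0,-0.5],[0.0064,-0.037,0,0,0,0,-0.5]]}}

```text
time: 43.42
tool_pos: [469.4, 152.8, 140.2]
ee_rot: [0.0, 0.999, 0.046, -0.0]
ft_force: [0.8, 0.4, -0.5]
opening: 32.7
```

Request:
{"api": "step_arm", "payload": {"increments": [[0.0064,-0.037,0,0,0,0,-0.5],[0.0064,-0.037,0,0,0,0,-0.5],[0.0064,-0.037,0,0,0,0,-0.5],[0.0064,-0.037,0,0,0,0,-0.5],[0.0064,-0.037,0,0,0,0,-0.5]]}}

```text
time: 43.83
tool_pos: [483.9, 339.8, 139.8]
ee_rot: [0.0, 0.999, 0.046, -0.0]
ft_force: [-1.0, -0.6, -0.5]
opening: 32.8
```

Request:
{"api": "step_arm", "payload": {"increments": [[0.0025,-0.018,0,0,0,0,-0.5],[0,0,0,0,0,0,-0.5],[0,0,0,0,0,0,-0.5],[0,0,0,0,0,0,-0.5],[0,0,0,0,0,0,-0.5]]}}

```text
time: 44.25
tool_pos: [485.6, 353.9, 139.7]
ee_rot: [0.001, 0.999, 0.045, -0.0]
ft_force: [-0.2, -0.6, -0.8]
opening: 32.4
```

Request:
{"api": "step_arm", "payload": {"increments": [[0,0,0,0,0,0,-0.5],[0,0,0,0,0,0,-0.5]]}}

```text
time: 44.42
tool_pos: [485.7, 354.8, 140.3]
ee_rot: [0.0, 0.999, 0.046, 0.0]
ft_force: [-0.0, 0.7, -0.7]
opening: 32.6
```

```bash
python3 - <<'E'
from h import *
f=grab("wrist","w15"); g=grab("scene"); go(484,357,5.5,5.5)
a=f["frame"]; b=cv2.resize(g["frame"][230:400,290:460],(420,420)); cv2.imwrite("pics/v15.png",cv2.resize(np.hstack([a,b]),(800,343)))
E
```

```text
tcp [485.5 355.6 140.4] yaw 5.32 open 32.9 t 44.5 q1,q7 [-0.49 -0.71] F [ 0.8  0.3 -0.9] tilt [ 0.0002 -0.0003]
  shift tool-now mm [ -1.4  -1.6 134.9]  after turn [np.float64(-1.4), np.float64(-1.5), np.float64(134.9)]  turn about tool z rad -0.003
```

View pics/v15.png

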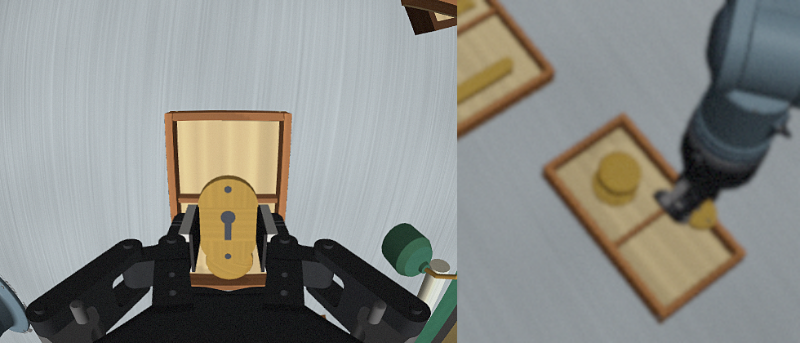

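The panel shows the knob standing upright on the rose in the larger cell (right panel, 615,175). The escutcheon is held level (left panel, 228,225). I'll verify the cell numerically.

```bash
python3 - <<'E'
from h import *
f=grab("wrist"); go(484,357,5.5,5.5)
print(plane(f,[(203,137),(356,137)],30).round(1), plane(f,[(248,240)],20).round(1))
a=np.radians(5.5);M=np.array([[np.cos(a),-np.sin(a)],[np.sin(a),np.cos(a)]])
for p in [(-62,107),(62,107),(-20,12)]: print((np.array([489.4,300.7])+M@p).round(1))
E
```

```text
tcp [485.4 355.8 140.4] yaw 5.34 open 32.6 t 44.6 q1,q7 [-0.49 -0.71] F [ 0.5  0.3 -0.1] tilt [ 0.0002 -0.0001]
  shift tool-now mm [ -1.4  -1.3 134.9]  after turn [np.float64(-1.3), np.float64(-1.3), np.float64(134.9)]  turn about tool z rad -0.003
[[421.  406.4  30. ]
 [540.6 417.7  30. ]] [[461.9 319.7  20. ]]
[417.4 401.3]
[540.9 413.1]
[468.3 310.7]
```

Request:
{"api": "step_arm", "payload": {"increments": [[-0.001,-0.003,0.025,0,0,0,-0.5],[0,0,0.035,0,0,0,-0.5],[0,0,0.03,0,0,0,-0.5],[0,0,0.025,0,0,0,-0.5],[0,0,0.01,0,0,0,-0.5]]}}

```text
time: 44.98
tool_pos: [481.3, 357.0, 11.3]
ee_rot: [0.002, 0.999, 0.047, -0.003]
ft_force: [-0.1, -0.6, -0.5]
opening: 32.5
```

Request:
{"api": "step_arm", "payload": {"increments": [[0,0,0.003,0,0,0,-0.5],[0,0,0,0,0,0,-0.5],[0,0,0,0,0,0,-0.5],[0,0,0,0,0,0,-0.5],[0,0,0,0,0,0,-0.5]]}}

```text
time: 45.4
tool_pos: [485.3, 360.6, 14.3]
ee_rot: [-0.001, 0.999, 0.047, 0.002]
ft_force: [-0.6, -0.0, -0.6]
opening: 33.1
```

Request:
{"api": "step_arm", "payload": {"increments": [[0,0,0.001,0,0,0,-0.5],[0,0,0.001,0,0,0,-0.5],[0,0,0,0,0,0,-0.5],[0,0,0,0,0,0,-0.5],[0,0,0,0,0,0,-0.5]]}}

```text
time: 45.82
tool_pos: [483.8, 359.4, 10.3]
ee_rot: [0.0, 0.999, 0.047, -0.0]
ft_force: [-0.0, 0.1, -0.9]
opening: 32.6
```

Request:
{"api": "step_arm", "payload": {"increments": [[0,0,0.001,0,0,0,-0.5],[0,0,0.001,0,0,0,-0.5],[0,0,0.001,0,0,0,-0.5],[0,0,0.001,0,0,0,-0.5],[0,0,0,0,0,0,-0.5]]}}

```text
time: 46.23
tool_pos: [483.7, 359.3, 5.9]
ee_rot: [0.0, 0.999, 0.047, -0.0]
ft_force: [0.9, 0.0, -1.1]
opening: 32.7
```

Request:
{"api": "step_arm", "payload": {"increments": [[0,0,0.0003,0,0,0,-0.5],[0,0,0,0,0,0,-0.5],[0,0,0,0,0,0,-0.5],[0,0,0,0,0,0,-0.5]]}}

```text
time: 46.57
tool_pos: [483.9, 359.5, 6.0]
ee_rot: [-0.0, 0.999, 0.047, 0.0]
ft_force: [0.0, -0.3, -0.8]
opening: 32.7
```

Request:
{"api": "step_arm", "payload": {"increments": [[0,0,0.0005,0,0,0,-0.5],[0,0,0,0,0,0,-0.5],[0,0,0,0,0,0,-0.5]]}}

```text
time: 46.82
tool_pos: [484.1, 359.6, 5.6]
ee_rot: [-0.0, 0.999, 0.047, 0.0]
ft_force: [0.9, -1.1, 0.6]
opening: 32.7
```

Request:
{"api": "step_arm", "payload": {"increments": [[0,0,0.0003,0,0,0,-0.5],[0,0,0,0,0,0,-0.5],[0,0,0,0,0,0,0.1],[0,0,0,0,0,0,0.1],[0,0,0,0,0,0,0.1]]}}

```text
time: 47.23
tool_pos: [483.8, 359.4, 5.0]
ee_rot: [0.0, 0.999, 0.047, -0.0]
ft_force: [0.1, 0.6, -0.1]
opening: 46.9
```

Request:
{"api": "step_arm", "payload": {"increments": [[0,0,-0.005,0,0,0,0.1],[0,0,-0.02,0,0,0,0.1],[0,0,-0.04,0,0,0,0.1],[0,0,-0.04,0,0,0,0.1],[0,0,-0.04,0,0,0,0.1]]}}

```text
time: 47.65
tool_pos: [483.3, 359.0, 151.4]
ee_rot: [0.0, 0.999, 0.047, -0.001]
ft_force: [0.8, 1.1, 0.6]
opening: 46.6
```

Request:
{"api": "step_arm", "payload": {"increments": [[0,0,-0.03,0,0,0,0.1],[0,0.03,0,0,0,0,0.1],[0,0.04,0,0,0,0,0.1],[0,0.04,0,0,0,0,0.1],[0,0.04,0,0,0,0,0.1]]}}

```text
time: 48.07
tool_pos: [498.0, 209.0, 181.0]
ee_rot: [-0.0, 0.999, 0.048, 0.001]
ft_force: [0.4, -0.3, -0.9]
opening: 47.1
```

Request:
{"api": "step_arm", "payload": {"increments": [[0,0.03,0,0,0,0,0.1],[0,0,0,0,0,0,0.1],[0,0,0,0,0,0,0.1],[0,0,0,0,0,0,0.1],[0,0,0,0,0,0,0.1]]}}

```text
time: 48.48
tool_pos: [500.6, 182.4, 180.5]
ee_rot: [-0.001, 0.999, 0.049, 0.0]
ft_force: [-0.5, -0.1, -0.4]
opening: 47.2
```

```bash
python3 - <<'E'
from h import *
f=grab("wrist","w16"); g=grab("top"); s=grab("scene"); go(484,160,180,5.5)
v=np.zeros((590,800,3),np.uint8); v[:300,:400]=cv2.resize(f["frame"],(400,300)); v[:300,400:]=cv2.resize(g["frame"],(400,300)); v[300:590,:400]=cv2.resize(s["frame"][195:395,225:440],(400,290))
v[300:590,400:]=cv2.resize(g["frame"][70:290,60:360],(400,290)); cv2.imwrite("pics/v16.png",v)
E
```

```text
tcp [500.5 182.2 180.2] yaw 5.60 open 46.9 t 48.6 q1,q7 [-0.24 -0.37] F [ 0.2 -0.  -0.9] tilt [-0.0001  0.0007]
  shift tool-now mm [-18.6  20.5   0.2]  after turn [np.float64(-18.6), np.float64(20.5), np.float64(0.2)]  turn about tool z rad 0.002
```

View pics/v16.png

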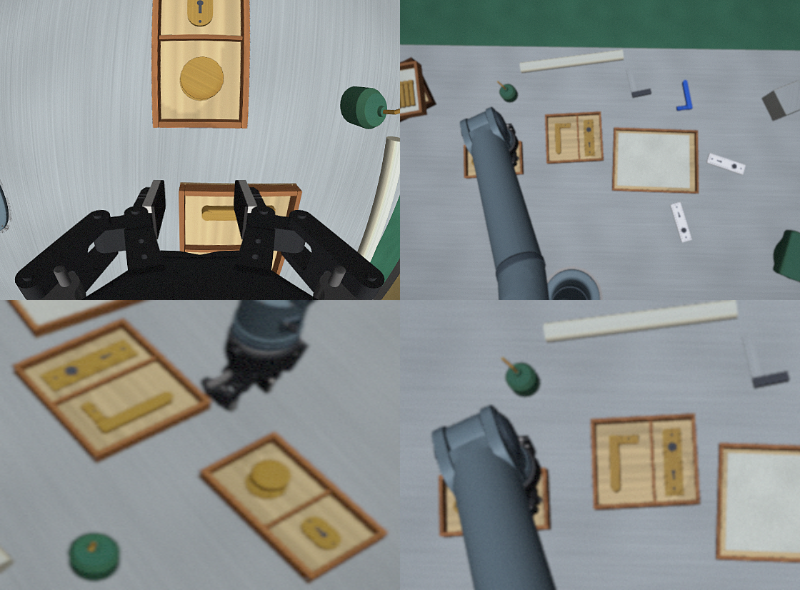

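The final panel shows the backplate and lever flat in their lanes, the knob upright on the rose and the escutcheon flat in the smaller cell. The stock tray is empty and the oil can and try square haven't moved. I'm handing in.

```bash
python3 -c "
from bench import hand_in
print(hand_in())"
```

```text
the job is handed in; nothing more can be done
None
```

Both door-handle sets are made up and the job is handed in, at about 49 s of the 128 s allowed. I placed the parts in the order asked: backplate, lever, rose, knob, escutcheon. Each one was lowered until it touched the floor of its cell, with at most about 5 N of contact, and only then released.

- **Final views (wrist, top and scene):**
  - The backplate lies flat in the narrower lane and the lever in the wider lane.
  - The knob stands upright over the rose in the larger cell, and the escutcheon lies flat in the smaller cell.
  - The stock tray is empty, and the oil can, try square and look-alikes appear unmoved.
- **Knob in the rose:** its neck went into the hole without catching and touched down at tool height 27.6 mm, against 27.4 mm when I picked it up. That means it is on the tray floor.
- **Disagreements:**
  - The finger opening read about 1.5–3 mm under the nominal part widths during every grip.
  - The two camera estimates of the narrow tray's smaller cell differed by about 4 mm, well inside the room available.

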